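# Load mould inserts into the laser purge chamber

## Task

Load the steel mould inserts into the laser welder's purge chamber and make it ready to weld: switch the rotary isolator off first, flip the toggle latch open and raise the lid until it stands about upright. Stand every insert upright on the chamber floor, one to a bay; then shut the lid fully, flip the latch home, and only then switch the isolator back on. Leave the can, the step block and the brush alone.

Things in the scene. Friction and masses are not known exactly. Their poses are not given: they have to be found in the camera images.
- chamber: aluminium purge chamber, fixed: an open-topped box 170 (its x, depth) x 290 (y, width) x 60 mm (z), walls and floor 5 mm thick. Origin: centre of its underside, which is on the table; x points from its front (robot side, with latch and handle) to its back (hinge), y to its left, z up. Fixed floor ribs 6 mm thick, 8 mm high, two front to back at y = +-46.5 and two across at x = +-45 mm, frame three bays in a row. With the lid on, the whole is 100 mm high
- bay1 (a point): centre of the floor of the left bay (chamber y = +95 mm, 5 mm above the table; clear width 90 mm, clear length 84 mm front to back); axes as the chamber's
- bay2 (a point): the same for the middle bay (chamber y = 0; clear width 87 mm)
- bay3 (a point): the same for the right bay (chamber y = -95 mm; clear width 90 mm)
- lid (a joint): lid angle: 0 shut, grows as its front is lifted, 1.57 standing upright, stop at 1.75. The lid (170 x 290 x 40 mm deep frame, window on top, 0.9 kg) is hinged along its back lower edge; the hinge is stiff and damped: raised beyond about 1.1 rad the lid stays where it is left, lower than that it sinks shut slowly; about 6 N at the handle lifts it. While the latch is shut it cannot be lifted
- lid_hinge (a point): middle of the lid's hinge line: 85 mm behind the chamber's centre, 60 mm above the table; the line runs along the chamber's y
- lid_handle (a point): middle of the straight bar of the lid's steel bow handle: round, 12 mm thick, 90 mm long along the chamber's y, standing 42 mm in front of the lid's front face; shut: 80 mm above the table, 70 mm right of the chamber's middle, 212 mm in front of and 20 mm above the hinge line. It goes round with the lid
- latch (a joint): angle of the toggle latch's lever: 0 shut (lever straight up along the lid's front face), grows as its upper end swings out towards the robot and down, stop at 1.05 (open: 30 degrees above level). Over-centre: let go below about 0.4 rad it snaps shut, above about 0.6 rad it snaps open; it takes about 0.1 N m (2 N at its end) either way. Its wire bail hooks under a keeper on the chamber
- latch_pivot (a point): middle of the lever's pivot pin, which runs along the chamber's y: on the lid, 16 mm in front of its front face, 70 mm left of the chamber's middle, lid shut: 78 mm above the table. The lever is a steel bow 72 mm wide: two side arms 4 mm thick and 11 mm broad, joined at the end by a round cross grip, open between (64 mm)
- latch_grip (a point): middle of the lever's cross grip: a black round sleeve, 12 mm thick, 60 mm long along the chamber's y between the bow's arms, that spins freely on its pin; 60 mm along the lever from the pivot and 4 mm to its outer side. Shut: 138 mm above the table (38 over the lid's top), 20 mm before the lid's front; open: 104 and 70 mm. The frame turns with the lever: z along it
- isolator_handle (a joint): rotary isolator handle: 0 = ON (white mark on the handle points to the box's side with the black cable gland, which faces away from the robot), 1.57 = OFF (a quarter turn anticlockwise seen from above). Detents: before half-way it springs back, beyond half-way (0.79, by 0.1 or more) it snaps on to the other stop; about 0.21 N m to turn
- isolator_grip (a point): centre of the isolator's black bar handle (62 mm long along this point's x, 16 mm wide along its y, 34 mm tall), on its upright turning axis, 84 mm above the table; the handle's top is at 96 mm, the bar stands on a 42 mm round boss whose top is at 62 mm, on a fixed grey box 100 x 90 x 55 mm. Its x axis turns with the handle
- insert1_mid (a point): mould insert 1, a solid steel block 52 mm tall, about 0.6 kg: flange 58 (x) x 44 (y) x 12 mm at the foot, on it a core 46 (x) x 30 (y) x 40 mm. The point is at the centre, 26 mm above the underside; z is up through the core. It may be absent (None). All inserts are alike
- insert2_mid (a point): mould insert 2, a solid steel block 52 mm tall, about 0.6 kg: flange 58 (x) x 44 (y) x 12 mm at the foot, on it a core 46 (x) x 30 (y) x 40 mm. The point is at the centre, 26 mm above the underside; z is up through the core. It may be absent (None). All inserts are alike
- insert3_mid (a point): mould insert 3, a solid steel block 52 mm tall, about 0.6 kg: flange 58 (x) x 44 (y) x 12 mm at the foot, on it a core 46 (x) x 30 (y) x 40 mm. The point is at the centre, 26 mm above the underside; z is up through the core. It may be absent (None). All inserts are alike
- spray_can: bystander: closed white can, 56 mm diameter, 160 mm tall; origin at the centre of its underside
- step_block: bystander: grey steel step clamp block, 90 x 50 x 60 mm; origin at the centre of its underside
- wire_brush: bystander: brush 200 mm long lying on the table
Mind the look-alikes: they are no part of the job. Leave any black or orange look-alike of the part that bears insert1_mid alone.

How it is judged:
By the outcome, as a careful person would: the job done as asked, in the order asked, and still so for the second after the job is handed in, with the robot touching nothing.
Of insert1, insert2, insert3 only 2 to 3 are there at a start; the rules pass over those that are not, and their reading is None.
At some moment in a run one of insert1, insert2, insert3 may be knocked a few centimetres aside while the robot is not near it.
It also fails if it takes over 210 s, if anything falls off the work surface, if the arm or the gripper's body presses on something with over 40 N, if the wrist force passes 120 N, or if a joint passes its speed limit or range.

## Robot

A 6-joint arm with a two-finger parallel gripper is mounted at the origin on the work surface. World frame = base frame: x ahead of the robot, y to its left, z up, the work surface at z = 0. Lengths are in mm, angles in rad, forces in N, time in s.
With the tool pointing down it reaches from about 275 to 1000 mm from the base axis. Payload 8.4 kg.
Tool frame: the origin (TCP) lies between the finger pads; the fingertips stand r.finger_overhang ahead of it and the grasp point (between the pads) is the TCP (r.finger_overhang is the distance from the TCP to the fingertips, in mm); z points along the fingers, y is the line along which they close (so a half turn about z gives the same grasp; the last joint's range is limited). The gripper opens to 85 mm and grips with 20 to 120 N. Pads are 22 mm wide; open, the fingers measure 114 mm over their backs; the gripper's body (76 mm by 85 mm) begins 54 mm behind the grasp point. The pads swing forward as they close: fully open they stand 13 mm farther back than shut.
Start: joints at [-1.299, 0.353, 1.633, -0, 1.155, -0.002], TCP at [168.993, -601.722, 250.281] pointing down, gripper open.
Joint ranges: [-2.63, 2.63], [-0.92, 2.1], [0.06, 2.66], [-1.3, 4.44], [0, 2.69], [-3.02, 3.02]. Speed limits (rad/s): [2.22, 2.22, 2.79, 3.14, 3.14, 3.14].

## Interface

Orientations are given as [roll, pitch, yaw] about the fixed x, y, z axes, in that order (R = Rz(yaw) Ry(pitch) Rx(roll)).
In Python, from rig import r, cams, sign_off gives the robot as it stands.
- The arm moves only by the shell command python3 -m crank 'ROWS' [FORCE]. ROWS is JSON, a list of rows, each a list of 7 numbers: the shift along the tool's x, y, z in m, then the turn, a rotation vector about the tool's x, y, z in rad, then the closure, from 0 (fully open) to 1 (shut). In form: [[dx, dy, dz, ax, ay, az, gripper], ...]. A call has 1 to 5 rows; each row is the pose to reach, as a shift and turn from the pose commanded when the call began, along the tool's axes at that moment; what a row does not reach only later rows make up. A row lasts 1/10 s, in which the tool goes at most 50 mm and 8.59 degrees, less where a joint would pass 70% of its speed; a pose out of reach is approached as far as the arm can. A call with a gripper value outside its range is refused whole. The fingers move at their own pace and stop on an object; FORCE is the grip in N (left out, the last holds). Time passes only in rows, so rows that repeat a pose let the fingers close. It gives the time, the measured TCP pose, the force, the opening and the grip force at its end, in the units of the state.
- r.sense(): the state, without advancing time (a new reading comes with each control period).
- cams.grab_frame(name): name is "side" or "top" or "wrist"; returns a dict with "image" (384x512x3 uint8, red, green, blue), "fx", "fy", "cx", "cy" (pixels), "position" and "orientation" of the camera in the world. Camera axes: x right, y down, z forward; pixel columns grow to the right and rows downward; lengths in mm; the calibration is good to about 2 mm. A picture is of the moment at which its call begins. There is no depth.
- sign_off(): hands the job in; it is judged then, once.
The state is a dict: "clock": time; "qpos": joint angles; "qvel": joint speeds; "joint_efforts": joint torques, N m; "eef_pos": TCP position; "tcp_rot": TCP orientation; "contact_force": force on the tool from outside, world axes, zero at the start; "wrist_torque": the same for the moment, N m; "opening": opening from 0.0 (shut) to 1.0 (fully open); "grasp_force": force on a finger pad.
Only numpy, scipy, OpenCV 4.12 (cv2) and the standard library are available. Lean on these libraries where they do the work, as an engineer would, in place of code of your own. Each camera call takes 0.05 s, during which the arm holds its last target. There are 200 camera calls.

## Working session

There is one attempt and no reset: what is moved stays moved. The work goes in short steps, Python scripts to look and compute and a shell command to move; the robot and the scene stay as the last step left them, time stands still between calls to the robot, and variables do not carry over. Pictures are saved under pics/ and viewed, at most 17 in all, crops included, and the job is handed in when it is done.

```bash
ls; mkdir -p pics; python3 - <<'E'
from rig import r,cams
import cv2,numpy as np
print(r.sense(), r.finger_overhang)
for n in("top","side"):
    f=cams.grab_frame(n); print(n,{k:v for k,v in f.items() if k!='image'})
    cv2.imwrite(f"pics/{n}0.png",cv2.resize(f['image'][:,:,::-1],(800,600),interpolation=cv2.INTER_CUBIC))
E
```

```text
pics
{'clock': 0.0, 'qpos': array([-1.29941384e+00,  3.53668018e-01,  1.63413723e+00,  2.06090639e-05,
        1.15517562e+00, -2.39082142e-03]), 'qvel': array([-1.45097599e-03,  3.52350671e-04,  1.75854209e-04,  2.25303952e-05,
        8.30426616e-04, -2.77410122e-03]), 'joint_efforts': array([-3.35233191e-03, -6.05260491e+01, -3.42069089e+01, -1.61096809e-04,
        9.40304948e-03, -3.57239196e-05]), 'eef_pos': array([ 168.87106705, -601.2920018 ,  249.54791695]), 'tcp_rot': array([-3.14020449e+00, -2.21618785e-05,  2.73764961e-01]), 'contact_force': array([ 0.21485821,  1.0321139 , -0.40533139]), 'wrist_torque': array([-3.39606794e-02, -2.42268730e-02,  2.33973926e-05]), 'grasp_force': 0.0, 'opening': 1.001737638667327} 19.0
top {'fx': 346.4499177028429, 'fy': 346.4499177028429, 'cx': 256.14235281462805, 'cy': 188.57031073285765, 'position': array([ 380.87946726,  -26.95569866, 1055.4667943 ]), 'orientation': array([-2.98746554, -0.0367816 , -1.55902767])}
side {'fx': 354.69523074811025, 'fy': 354.69523074811025, 'cx': 252.71871301472427, 'cy': 194.5062053849776, 'position': array([ 351.40770018, -860.49119113,  589.24501073]), 'orientation': array([-2.11031119,  0.02415322, -0.22032658])}
```

View pics/top0.png

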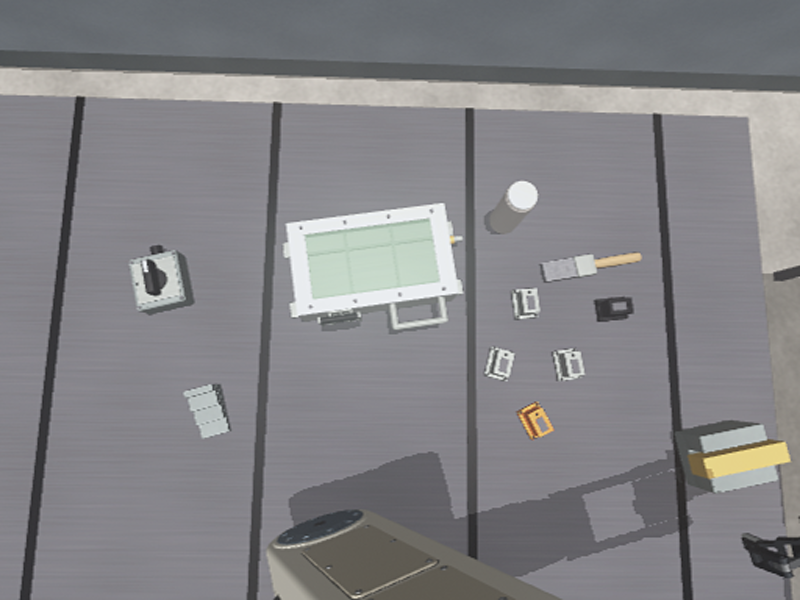

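View pics/side0.png

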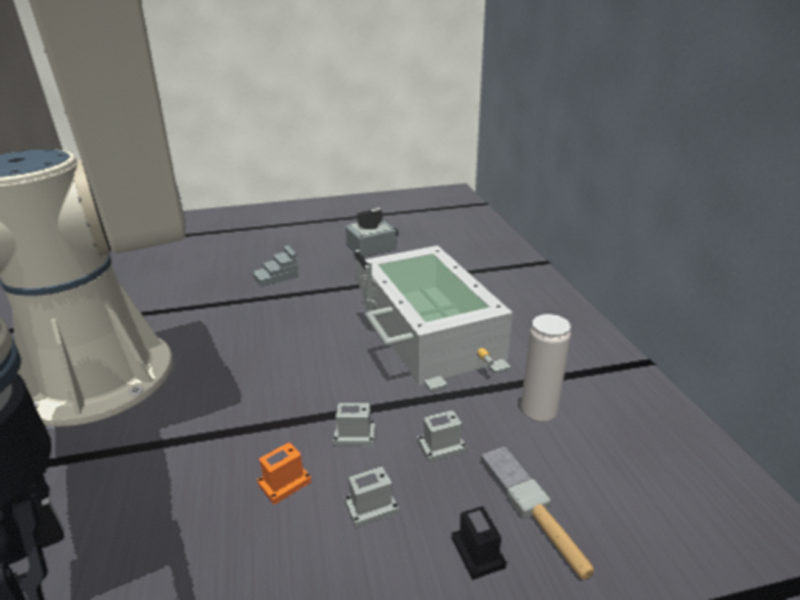

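The pictures show three steel inserts at top-view pixels (526,302), (501,363) and (569,364). Their look-alikes are the black one at (614,308) and the orange one at (536,420), so I choose the three grey-white ones. The isolator is at (155,278) with its handle pointing up at the gland, which is ON. The chamber is centred near (375,260), with the latch at (340,318) and the handle at (418,315).

```bash
cat > h.py <<'E'
import numpy as np, cv2
from scipy.spatial.transform import Rotation as R
from rig import r,cams
def ray(f,u,v):
    d=R.from_euler('xyz',f['orientation']).apply([(u-f['cx'])/f['fx'],(v-f['cy'])/f['fy'],1.])
    return np.array(f['position']),d
def plane(f,u,v,z):
    p,d=ray(f,u,v); return p+d*(z-p[2])/d[2]
def tri(*obs):   # obs: (frame,u,v)
    A=np.zeros((3,3));b=np.zeros(3)
    for f,u,v in obs:
        p,d=ray(f,u,v); d=d/np.linalg.norm(d); M=np.eye(3)-np.outer(d,d); A+=M;b+=M@p
    return np.linalg.solve(A,b)
def proj(f,X):
    c=R.from_euler('xyz',f['orientation']).inv().apply(np.array(X)-f['position'])
    return c[0]/c[2]*f['fx']+f['cx'], c[1]/c[2]*f['fy']+f['cy']
def go(target,yaw=None,rot=None):
    """shift(m)/rotvec in the tool frame from the measured pose to a target (mm), tool down with yaw"""
    s=r.sense(); T=R.from_euler('xyz',s['tcp_rot'])
    d=T.inv().apply(np.array(target)-s['eef_pos'])/1000
    if rot is None: rot=R.from_euler('xyz',[np.pi,0,yaw]) if yaw is not None else T
    print('shift',d.round(4),'turn',(T.inv()*rot).as_rotvec().round(4),'pos',s['eef_pos'].round(1),'rpy',s['tcp_rot'].round(3),'F',s['contact_force'].round(1),'t',round(float(s['clock']),2))
def crop(f,x0,y0,w,h,k):
    return cv2.resize(f['image'][y0:y0+h,x0:x0+w,::-1],None,fx=k,fy=k,interpolation=cv2.INTER_CUBIC)
def s8(u,v): return (u+.5)*.64-.5,(v+.5)*.64-.5
E
python3 - <<'E'
from h import *
t=cams.grab_frame('top'); s=cams.grab_frame('side')
for n,a,b in [('insA',(526,302),(442,430)),('insB',(501,363),(354,417)),('insC',(569,364),(371,490)),('iso handle top',(153,277),(370,216)),('lidFR corner',(462,283),None),('lid BR',(445,205),(508,314)),('lid BL',(287,223),(438,249)),('lid FL',(292,317),(368,267)),('lid FR',(461,292),(412,328)),('can top',(522,194),(551,326))]:
    if b is None: continue
    print(n,tri((t,*s8(*a)),(s,*s8(*b))).round(1))
A=np.vstack([np.hstack([crop(t,75,145,60,60,6.6)[:396,:396],crop(t,300,175,80,80,5)[:396,:396]]),
 ])
B=np.hstack([crop(t,180,185,120,36,6.6)[:204,:792]])
cv2.imwrite('pics/c1.png',np.vstack([A[:, :792],B[:200]]))
E
```

```text
insA [ 530.4 -304.8   32.3]
insB [ 412.9 -253.2   37.2]
insC [ 413.2 -384.6   31.7]
iso handle top [556.  383.5  85.8]
lid BR [ 695.3 -139.5  100.7]
lid BL [658.5 148.4  92.3]
lid FL [497.2 133.6  77.5]
lid FR [ 528.1 -165.5  118.1]
can top [ 700.8 -267.8  157. ]
```

View pics/c1.png

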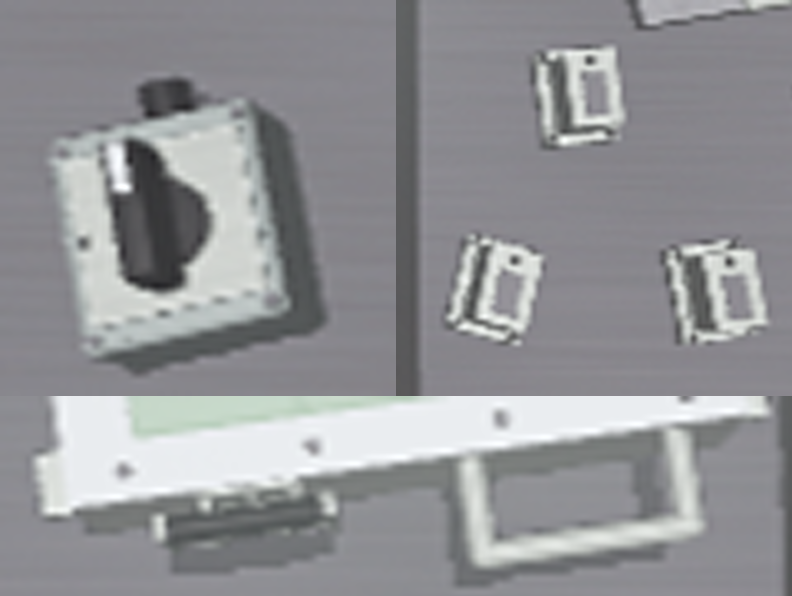

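The crops show the isolator with its white mark toward the gland (ON), and three steel inserts with flanges and cores. The dark latch grip runs from (165,527) to (320,510) and the handle bar from (485,553) to (695,524).

```bash
python3 - <<'E'
from h import *
t=cams.grab_frame('top')
def P(u0,v0,k,pts,z): return [plane(t,u0+x/k-.4,v0+y/k-.4,z) for x,y in pts]
def pr(n,L):
    L=np.array(L); print(n,L.round(1).tolist(),'mid',L.mean(0).round(1)); return L
L=pr('iso box',P(75,145,6.6,[(55,150),(240,103),(285,300),(90,352)],55))
for a,b in((0,1),(1,2),(3,2),(0,3)): d=L[b]-L[a]; print(np.linalg.norm(d).round(1),np.degrees(np.arctan2(d[1],d[0])).round(1))
L=pr('iso bar',P(75,145,6.6,[(118,143),(144,288)],96)); d=L[0]-L[1];print(np.degrees(np.arctan2(d[1],d[0])))
L=pr('grip',P(180,185,6.6,[(165,131),(320,114)],138)); d=L[0]-L[1];print(np.linalg.norm(d),np.degrees(np.arctan2(d[1],d[0]))-90)
L=pr('handle',P(180,185,6.6,[(485,157),(695,128)],80)); d=L[0]-L[1];print(np.linalg.norm(d),np.degrees(np.arctan2(d[1],d[0]))-90)
c=[s8(445,205),s8(287,223),(190.6,202),(296.4,186.5)]
L=pr('lid',[plane(t,u,v,100) for u,v in c])
for a,b in((1,0),(2,3),(2,1),(3,0)): d=L[b]-L[a]; print(np.linalg.norm(d).round(1),np.degrees(np.arctan2(d[1],d[0])).round(1))
for n,pts in [('A',[(574,55),(614,50),(622,130),(582,136)]),('B',[(494,245),(541,252),(521,332),(478,318)]),('C',[(706,252),(752,248),(766,318),(722,330)])]:
    L=pr(n,P(300,175,5,[(x-396,y) for x,y in pts],52))
    for a,b in((1,0),(2,3),(3,0),(2,1)): d=L[b]-L[a]; print(np.linalg.norm(d).round(1),np.degrees(np.arctan2(d[1],d[0])).round(1))
E
```

```text
iso box [[590.4, 441.0, 55.0], [613.1, 362.6, 55.0], [525.5, 336.7, 55.0], [501.3, 418.3, 55.0]] mid [557.6 389.7  55. ]
81.7 -73.8
91.4 -163.5
85.2 -73.5
91.9 -165.7
iso bar [[585.3, 396.0, 96.0], [523.7, 380.2, 96.0]] mid [554.5 388.1  96. ]
14.400410659609319
grip [[479.0, 77.0, 138.0], [486.8, 15.2, 138.0]] mid [482.9  46.1 138. ]
62.373197597795276 7.235532340011417
handle [[476.1, -53.1, 80.0], [490.0, -143.3, 80.0]] mid [483.1 -98.2  80. ]
91.30038787707679 8.760532392021418
lid [[698.7, -140.3, 100.0], [658.0, 146.8, 100.0], [489.2, 120.0, 100.0], [537.7, -173.4, 100.0]] mid [595.9 -11.7 100. ]
290.0 -81.9
297.3 -80.6
170.9 9.0
164.4 11.6
A [[550.3, -296.3, 52.0], [553.7, -320.3, 52.0], [506.0, -323.7, 52.0], [502.1, -299.9, 52.0]] mid [ 528. -310.   52.]
24.3 98.1
24.2 99.4
48.4 4.3
47.8 4.1
B [[437.5, -246.7, 52.0], [433.8, -274.1, 52.0], [387.6, -261.6, 52.0], [395.3, -236.7, 52.0]] mid [ 413.5 -254.8   52. ]
27.7 82.4
26.0 72.8
43.3 -13.3
47.8 -15.3
C [[435.1, -371.3, 52.0], [437.8, -398.5, 52.0], [397.4, -405.2, 52.0], [390.2, -379.0, 52.0]] mid [ 415.1 -388.5   52. ]
27.4 95.6
27.1 105.4
45.6 9.8
41.0 9.3
```

```bash
python3 - <<'E'
from h import *
go([556,389,250],0.251)
E
```

```text
shift [ 6.404e-01 -8.490e-01  5.000e-04] turn [-0.0007 -0.      0.0228] pos [ 168.9 -601.5  249.9] rpy [-3.141 -0.     0.274] F [ 0.1 -0.   0.2] t 0.25
```

```bash

python3 -m crank '[[0.128,-0.17,0,0,0,0.02,0],[0.128,-0.17,0,0,0,0.02,0],[0.128,-0.17,0,0,0,0.02,0],[0.128,-0.17,0,0,0,0.02,0],[0.128,-0.17,0,0,0,0.02,0]]'
python3 -m crank '[[0.128,-0.17,0,0,0,0,0],[0.128,-0.17,0,0,0,0,0],[0.128,-0.17,0,0,0,0,0],[0.128,-0.17,0,0,0,0,0],[0.128,-0.17,0,0,0,0,0]]'
python3 -m crank '[[0.128,-0.17,0,0,0,0,0],[0.128,-0.17,0,0,0,0,0],[0.128,-0.17,0,0,0,0,0],[0.128,-0.17,0,0,0,0,0],[0.128,-0.17,0,0,0,0,0]]'
python3 - <<'E'
from h import *
go([556,389,250],0.251); print(r.sense()['qpos'])
E
```

```text
clock: 0.75
eef_pos: [246.7, -399.3, 250.0]
tcp_rot: [-3.139, -0.0, 0.255]
contact_force: [-0.4, -0.2, -0.5]
opening: 0.998
grasp_force: 0.0
clock: 1.25
eef_pos: [328.4, -203.6, 250.5]
tcp_rot: [-3.141, -0.001, 0.257]
contact_force: [-0.5, -0.2, 0.5]
opening: 1.001
grasp_force: 0.0
clock: 1.75
eef_pos: [410.5, -6.6, 250.7]
tcp_rot: [-3.141, -0.002, 0.257]
contact_force: [-0.3, -0.1, -0.3]
opening: 0.999
grasp_force: 0.0
shift [ 0.2413 -0.3455  0.0013] turn [-0.0004 -0.0019  0.0062] pos [410.5  -6.6 250.7] rpy [-3.141e+00 -2.000e-03  2.570e-01] F [-0.3 -0.1 -0.3] t 1.75
[-2.04141571e-02  6.75660128e-03  2.06252066e+00  1.07606655e-03
  1.07059493e+00  1.29262682e+00]
```

```bash

python3 -m crank '[[0.12,-0.17,0,0,0,0,0],[0.12,-0.17,0,0,0,0,0],[0.12,-0.17,0,0,0,0,0],[0.12,-0.17,0,0,0,0,0],[0.12,-0.17,0,0,0,0,0]]' | tail -1
python3 -m crank '[[0.12,-0.172,0,0,0,0,0],[0.12,-0.172,0,0,0,0,0],[0.12,-0.172,0,0,0,0,0],[0.12,-0.172,0,0,0,0,0],[0.12,-0.172,0,0,0,0,0]]' | tail -1
python3 - <<'E'
from h import *
go([556,389,84],0.251)
f=cams.grab_frame('wrist'); print(f['position'],f['orientation'],f['fx'])
print(proj(f,[556,389,96]))
cv2.imwrite('pics/w1.png',cv2.resize(f['image'][:,:,::-1],(800,600),interpolation=cv2.INTER_CUBIC))
E
```

```text
grasp_force: 0.0
grasp_force: 0.0
shift [ 1.000e-04 -4.300e-03  1.657e-01] turn [-0.001  -0.0013  0.0046] pos [556.8 384.6 249.7] rpy [-3.141e+00 -1.000e-03  2.560e-01] F [ 0.6 -0.3 -0.2] t 2.75
[632.31205949 403.62759095 373.50433657] [ 2.83458340e+00  1.47273603e-03 -1.31381467e+00] 291.8438095575442
(np.float64(250.56643993961666), np.float64(185.63424279958966))
```

View pics/w1.png

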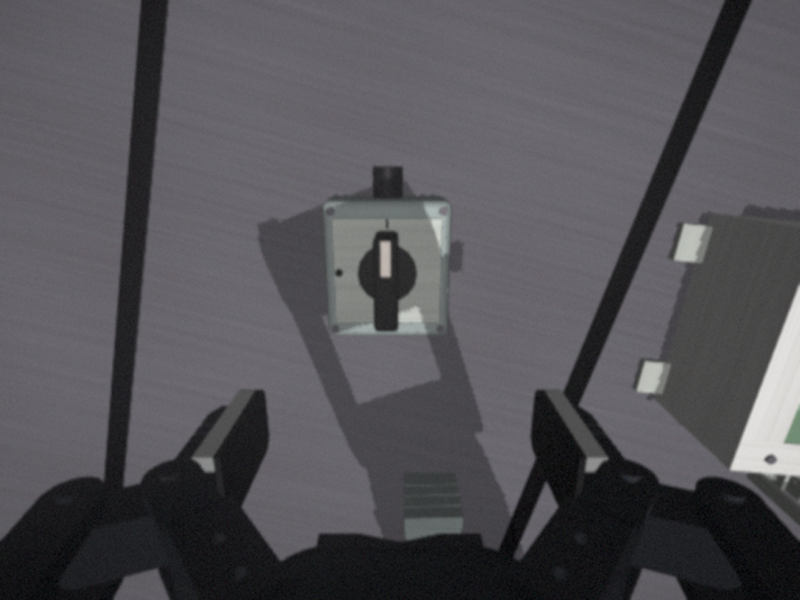

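The handle bar runs from (386,232) to (386,330), in line with the tool's x. The gland is above it.

```bash
python3 - <<'E'
from h import *
f=cams.grab_frame('wrist')
P=[plane(f,*s8(*p),96) for p in((386,232),(386,330))]; print(P, np.mean(P,0)); d=P[0]-P[1]; print(np.linalg.norm(d),np.arctan2(d[1],d[0]))
go([*np.mean(P,0)[:2],85],np.arctan2(d[1],d[0]))
E
```

```text
[array([590.18683684, 400.46507763,  96.        ]), array([528.69129065, 384.89163357,  96.        ])] [559.43906374 392.6783556   96.        ]
63.4368533279028 0.24803050940437538
shift [ 0.0067 -0.01    0.1644] turn [0.0007 0.0008 0.007 ] pos [555.6 381.5 249.4] rpy [3.141e+00 1.000e-03 2.550e-01] F [-0.5  0.6  0.6] t 2.85
```

```bash

python3 -m crank '[[0.006,-0.009,0.05,0,0,0.006,0],[0.006,-0.009,0.1,0,0,0.006,0],[0.006,-0.009,0.13,0,0,0.006,0],[0.006,-0.009,0.15,0,0,0.006,0],[0.006,-0.009,0.165,0,0,0.006,0]]'
python3 -m crank '[[0,0,0,0,0,0,1],[0,0,0,0,0,0,1],[0,0,0,0,0,0,1],[0,0,0,0,0,0,1],[0,0,0,0,0,0,1]]' 40
python3 -m crank '[[0,0,0,0,0,0,1],[0,0,0,0,0,0,1],[0,0,0,0,0,0,1]]' 40
```

```text
clock: 3.35
eef_pos: [558.0, 388.6, 83.7]
tcp_rot: [3.14, 0.003, 0.247]
contact_force: [-1.1, -0.4, 0.2]
opening: 1.004
grasp_force: 0.0
clock: 3.85
eef_pos: [558.8, 393.9, 87.0]
tcp_rot: [-3.137, -0.002, 0.247]
contact_force: [-1.7, -0.2, 0.9]
opening: 0.179
grasp_force: 42.7
clock: 4.15
eef_pos: [558.8, 393.8, 86.9]
tcp_rot: [-3.139, -0.002, 0.248]
contact_force: [-3.6, 8.2, 4.7]
opening: 0.182
grasp_force: 43.1
```

```bash

python3 -m crank '[[0,0,0,0,0,-0.14,1],[0,0,0,0,0,-0.28,1],[0,0,0,0,0,-0.42,1],[0,0,0,0,0,-0.56,1],[0,0,0,0,0,-0.7,1]]' 
python3 -m crank '[[0,0,0,0,0,-0.14,1],[0,0,0,0,0,-0.28,1],[0,0,0,0,0,-0.42,1],[0,0,0,0,0,-0.56,1],[0,0,0,0,0,-0.7,1]]' 
python3 -m crank '[[0,0,0,0,0,-0.1,1],[0,0,0,0,0,-0.15,1],[0,0,0,0,0,-0.15,1]]' 
```

```text
clock: 4.65
eef_pos: [558.1, 394.9, 86.9]
tcp_rot: [-3.139, -0.005, 0.953]
contact_force: [-8.2, 13.7, 4.6]
opening: 0.177
grasp_force: 43.0
clock: 5.15
eef_pos: [556.8, 395.4, 86.9]
tcp_rot: [-3.14, -0.006, 1.653]
contact_force: [-14.2, 13.6, 7.4]
opening: 0.182
grasp_force: 43.4
clock: 5.45
eef_pos: [556.5, 395.4, 86.9]
tcp_rot: [-3.141, -0.006, 1.799]
contact_force: [-13.9, 15.1, 7.9]
opening: 0.182
grasp_force: 43.6
```

```bash

python3 -m crank '[[0,0,0,0,0,0,0],[0,0,0,0,0,0,0],[0,0,0,0,0,0,0],[0,0,0,0,0,0,0],[0,0,0,0,0,0,0]]' | tail -2
python3 -m crank '[[0,0,-0.05,0,0,0,0],[0,0,-0.1,0,0,0,0],[0,0,-0.15,0,0,0,0],[0,0,-0.18,0,0,0,0],[0,0,-0.18,0,0,0,0]]'|tail -2
python3 - <<'E'
from h import *
f=cams.grab_frame('wrist')
go([430,40,270],1.716)
cv2.imwrite('pics/w2.png',crop(f,100,100,312,220,1.5))
E
```

```text
opening: 0.996
grasp_force: 0.0
opening: 0.999
grasp_force: 0.0
shift [-0.3138 -0.2056 -0.0033] turn [ 0.0046 -0.002   0.0815] pos [559.8 392.  268.2] rpy [ 3.137e+00 -2.000e-03  1.798e+00] F [-1.2 -0.2 -1.3] t 6.5
```

```bash

python3 -m crank '[[-0.16,-0.07,-0.01,0,0,0.08,0],[-0.16,-0.07,-0.01,0,0,0.08,0],[-0.16,-0.07,-0.01,0,0,0.08,0],[-0.16,-0.07,-0.01,0,0,0.08,0],[-0.16,-0.07,-0.01,0,0,0.08,0]]' | tail -2
python3 -m crank '[[-0.16,-0.07,-0.01,0,0,0,0],[-0.16,-0.07,-0.01,0,0,0,0],[-0.16,-0.07,-0.01,0,0,0,0],[-0.16,-0.07,-0.01,0,0,0,0],[-0.16,-0.07,-0.01,0,0,0,0]]'|tail -2
python3 - <<'E'
from h import *
go([483,46,138],1.716)
f=cams.grab_frame('wrist'); t=cams.grab_frame('top')
go([483,46,138],1.716); print(f['position'],f['orientation'])
a=cv2.resize(f['image'][:,:,::-1],(800,600),interpolation=cv2.INTER_CUBIC); a[420:600,0:180]=crop(t,75,145,60,60,3)
cv2.imwrite('pics/w3.png',a)
import pickle; pickle.dump(f,open('f3.pkl','wb'))
E
```

```text
opening: 1.002
grasp_force: 0.0
opening: 1.0
grasp_force: 0.0
shift [-0.0037  0.003   0.1465] turn [-0.0016  0.0004 -0.0009] pos [479.7  49.3 284.5] rpy [-3.14   0.     1.715] F [-0.1  0.5 -0.7] t 7.5
shift [-0.0059  0.0015  0.1466] turn [-0.0007 -0.0005  0.0005] pos [480.8  51.5 284.6] rpy [-3.141e+00 -1.000e-03  1.716e+00] F [-0.1  0.6  0.2] t 7.6
[468.9569368  125.96237772 408.17216843] [2.83269833e+00 9.12715770e-04 1.45676708e-01]
```

View pics/w3.png

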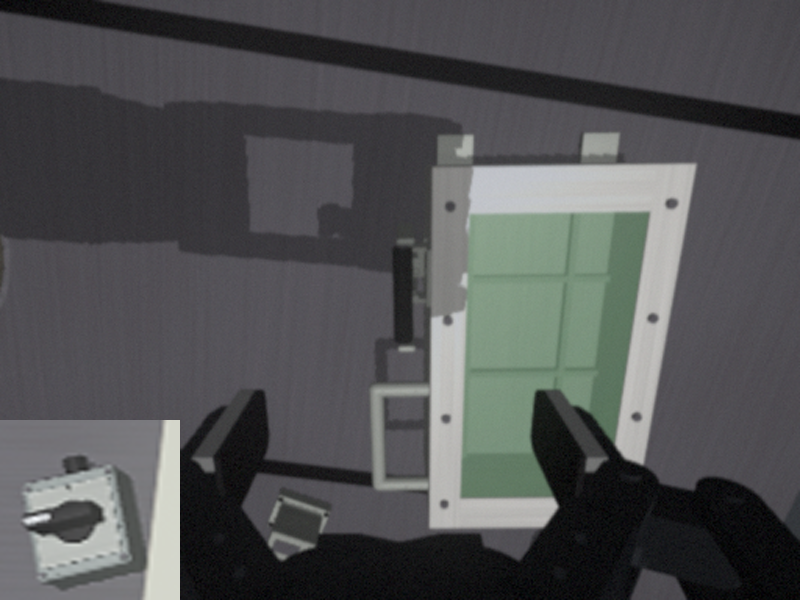

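The isolator inset shows the white mark pointing left, so it is OFF. The wrist view has the latch grip from (402,246) to (402,343), the handle bar from (377,388) to (378,488), and the lid's front edge vertical at column 430.

```bash
python3 - <<'E'
from h import *
import pickle; f=pickle.load(open('f3.pkl','rb')); t=cams.grab_frame('top')
g=plane(f,*s8(402,294.5),138); hb=plane(f,*s8(377.5,438),80)
fl=plane(f,*s8(431,166),100);fr=plane(f,*s8(430,528),100); bl=plane(f,*s8(695,163),100)
d=fl-fr; th=np.arctan2(-d[0],d[1]); print('yaw',th,np.linalg.norm(d),np.linalg.norm(bl-fl))
c,s=np.cos(th),np.sin(th); M=np.array([[c,-s],[s,c]])
print('grip',g,'handle',hb)
print('centres',g[:2]-M@[-105,70],hb[:2]-M@[-127,-70],(fl+fr)[:2]/2-M@[-85,0])
k=6.6; tg=(180+242.5/k-.4,185+122.5/k-.4); th_=(180+590/k-.4,185+142/k-.4)
print('tri grip',tri((f,*s8(402,294.5)),(t,*tg)),'handle',tri((f,*s8(377.5,438)),(t,*th_)))
go([*g[:2],138],1.716)
E
```

```text
yaw 0.163813832066746 290.6319503074474 170.09304331232116
grip [481.68898211  48.29777687 138.        ] handle [482.50859192 -94.34539273  80.        ]
centres [596.69904485  -3.64147101] [596.39262738  -4.57108422] [596.88322969  -3.91493204]
tri grip [482.68600016  46.68303636 132.91365103] handle [483.32955935 -98.45250892  74.03719318]
shift [-0.0039  0.0002  0.1467] turn [-0.0006 -0.0006  0.0017] pos [481.   52.1 284.7] rpy [-3.141e+00 -1.000e-03  1.718e+00] F [-0.1 -0.2  0. ] t 7.65
```

```bash

python3 -m crank '[[-0.004,0.001,0.05,0,0,0,0],[-0.004,0.001,0.09,0,0,0,0],[-0.004,0.001,0.12,0,0,0,0],[-0.004,0.001,0.14,0,0,0,0],[-0.004,0.001,0.146,0,0,0,0]]'
python3 -m crank '[[0,0,0,0,0,0,1],[0,0,0,0,0,0,1],[0,0,0,0,0,0,1],[0,0,0,0,0,0,1],[0,0,0,0,0,0,1]]' 25|tail -2
python3 -m crank '[[0,0,0,0,0,0,1],[0,0,0,0,0,0,1],[0,0,0,0,0,0,1]]' 25
```

```text
clock: 8.15
eef_pos: [481.0, 48.7, 136.6]
tcp_rot: [-3.137, -0.0, 1.719]
contact_force: [-0.3, 0.0, 0.7]
opening: 1.0
grasp_force: 0.0
opening: 0.146
grasp_force: 8.9
clock: 8.95
eef_pos: [481.5, 47.3, 139.8]
tcp_rot: [-3.14, -0.0, 1.718]
contact_force: [-5.2, 0.2, 6.0]
opening: 0.129
grasp_force: 24.4
```

```bash

python3 -m crank '[[0,-0.006,0.0007,0,0,0,1],[0,-0.0118,0.002,0,0,0,1],[0,-0.0176,0.0039,0,0,0,1],[0,-0.023,0.0063,0,0,0,1],[0,-0.0283,0.0093,0,0,0,1]]'
python3 -m crank '[[0,-0.0049,0.0034,0,0,0,1],[0,-0.0094,0.0074,0,0,0,1],[0,-0.0135,0.0118,0,0,0,1],[0,-0.0172,0.0165,0,0,0,1],[0,-0.0204,0.0217,0,0,0,1]]'
python3 -m crank '[[0,0,0,0,0,0,1],[0,0,0,0,0,0,0],[0,0,0,0,0,0,0],[0,0,0,0,0,0,0],[0,0,0,0,0,0,0]]'
```

```text
clock: 9.45
eef_pos: [453.3, 42.9, 130.5]
tcp_rot: [-3.141, 0.0, 1.718]
contact_force: [-4.8, -2.8, 6.4]
opening: 0.129
grasp_force: 24.7
clock: 9.95
eef_pos: [432.7, 39.8, 107.9]
tcp_rot: [-3.14, 0.001, 1.718]
contact_force: [-1.6, -4.3, -0.4]
opening: 0.13
grasp_force: 24.3
clock: 10.45
eef_pos: [434.5, 40.5, 108.5]
tcp_rot: [3.141, -0.0, 1.718]
contact_force: [-0.1, 0.3, 0.4]
opening: 0.806
grasp_force: 0.0
```

```bash

python3 -m crank '[[0,0,-0.04,0,0,0,0],[0,0,-0.09,0,0,0,0],[0,0,-0.12,0,0,0,0.6],[-0.05,0.01,-0.12,0,0,0,0.65],[-0.1,0.02,-0.12,0,0,0,0.65]]' | tail -2
python3 -m crank '[[-0.042,0.0095,0,0,0,0,0.65],[-0.042,0.0095,0,0,0,0,0.65],[-0.042,0.0095,0,0,0,0,0.65],[-0.042,0.0095,0,0,0,0,0.65],[-0.042,0.0095,0,0,0,0,0.65]]'
python3 - <<'E'
from h import *
f=cams.grab_frame('wrist'); t=cams.grab_frame('side')
go([483,-96.5,80],1.722)
a=cv2.resize(f['image'][:,:,::-1],(800,600),interpolation=cv2.INTER_CUBIC); a[:200,:250]=crop(t,200,130,125,100,2)
cv2.imwrite('pics/w4.png',a)
import pickle; pickle.dump(f,open('f4.pkl','wb'))
for a in np.arange(0,1.61,.08): print(a.round(2),round((212*(1-np.cos(a))+20*np.sin(a))/1000,4),-round((212*np.sin(a)+20*np.cos(a)-20)/1000,4))
E
```

```text
opening: 0.512
grasp_force: 0.0
clock: 11.45
eef_pos: [483.0, -92.9, 228.2]
tcp_rot: [-3.141, -0.0, 1.719]
contact_force: [-0.1, -0.7, -0.3]
opening: 0.352
grasp_force: 0.0
shift [-0.0035 -0.0007  0.1483] turn [-0.0001 -0.0001 -0.0028] pos [483.2 -93.  228.3] rpy [-3.142 -0.     1.719] F [-0.7 -1.2  0.6] t 11.55
0.0 0.0 -0.0
0.08 0.0023 -0.0169
0.16 0.0059 -0.0335
0.24 0.0108 -0.0498
0.32 0.0171 -0.0657
0.4 0.0245 -0.081
0.48 0.0332 -0.0956
0.56 0.043 -0.1096
0.64 0.0539 -0.1226
0.72 0.0658 -0.1348
0.8 0.0786 -0.146
0.88 0.0923 -0.1561
0.96 0.1068 -0.1651
1.04 0.1219 -0.173
1.12 0.1376 -0.1795
1.2 0.1538 -0.1848
1.28 0.1704 -0.1888
1.36 0.1872 -0.1915
1.44 0.2042 -0.1928
1.52 0.2212 -0.1927
1.6 0.2382 -0.1913
```

View pics/w4.png

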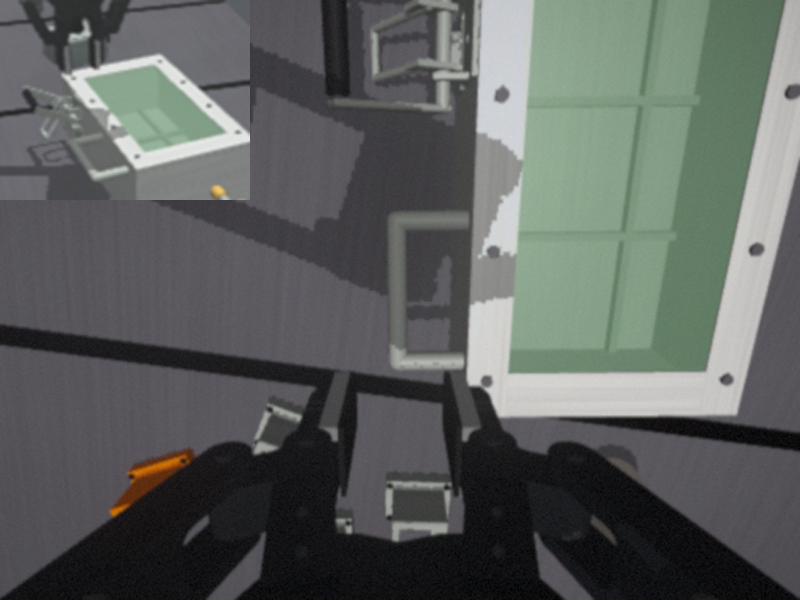

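The latch lever now stands out toward the robot, so it is open. The handle bar runs from (397,215) to (397,365), and the lid front edge is at column 470.

```bash
python3 - <<'E'
from h import *
import pickle; f=pickle.load(open('f4.pkl','rb'))
a=plane(f,*s8(397,215),80);b=plane(f,*s8(397,365),80); print(a,b,(a+b)/2)
go([*((a+b)/2)[:2],80],1.722)
E
```

```text
[474.93839197 -46.53297826  80.        ] [ 489.18430695 -142.07680937   80.        ] [482.06134946 -94.30489381  80.        ]
shift [-0.0011 -0.0013  0.1483] turn [-0.0001 -0.0001 -0.0028] pos [483.2 -93.  228.3] rpy [-3.142 -0.     1.719] F [-0.7 -1.2  0.6] t 11.55
```

```bash

python3 -m crank '[[-0.002,-0.001,0.04,0,0,0,0.65],[-0.002,-0.001,0.08,0,0,0,0.65],[-0.002,-0.001,0.11,0,0,0,0.65],[-0.002,-0.001,0.135,0,0,0,0.65],[-0.002,-0.001,0.146,0,0,0,0.65]]'
python3 -m crank '[[0,0,0,0,0,0,0.65],[0,0,0,0,0,0,1],[0,0,0,0,0,0,1],[0,0,0,0,0,0,1],[0,0,0,0,0,0,1]]' 30
python3 -m crank '[[0,0.0023,-0.0169,0,0,0,1],[0,0.0059,-0.0335,0,0,0,1],[0,0.0108,-0.0498,0,0,0,1],[0,0.0171,-0.0657,0,0,0,1],[0,0.0245,-0.081,0,0,0,1]]' 30
```

```text
clock: 12.05
eef_pos: [481.4, -95.2, 80.4]
tcp_rot: [-3.139, -0.001, 1.719]
contact_force: [0.2, 0.3, 0.4]
opening: 0.351
grasp_force: 0.0
clock: 12.55
eef_pos: [482.0, -96.1, 83.3]
tcp_rot: [-3.141, 0.0, 1.718]
contact_force: [-5.3, -1.0, 1.6]
opening: 0.127
grasp_force: 29.6
clock: 13.05
eef_pos: [504.9, -92.5, 164.0]
tcp_rot: [-3.138, -0.0, 1.718]
contact_force: [-4.2, -1.9, -6.2]
opening: 0.126
grasp_force: 29.2
```

```bash

python3 -m crank '[[0,0.0087,-0.0146,0,0,0,1],[0,0.0185,-0.0286,0,0,0,1],[0,0.0294,-0.0416,0,0,0,1],[0,0.0413,-0.0538,0,0,0,1],[0,0.0541,-0.065,0,0,0,1]]'
python3 -m crank '[[0,0.0137,-0.0101,0,0,0,1],[0,0.0282,-0.0191,0,0,0,1],[0,0.0433,-0.027,0,0,0,1],[0,0.059,-0.0335,0,0,0,1],[0,0.0752,-0.0388,0,0,0,1]]'
python3 -m crank '[[0,0.0166,-0.004,0,0,0,1],[0,0.0334,-0.0067,0,0,0,1],[0,0.0504,-0.008,0,0,0,1],[0,0.0674,-0.0079,0,0,0,1],[0,0.078,-0.0071,0,0,0,1]]'
python3 -m crank '[[0,0,0,0,0,0,1],[0,0,0,0,0,0,0.5],[0,0,0,0,0,0,0.5],[0,0,-0.04,0,0,0,0.5],[0,0,-0.07,0,0,0,0.5]]'
python3 - <<'E'
from h import *
f=cams.grab_frame('side'); t=cams.grab_frame('top')
go([480,-200,330],1.6)
print(r.sense()['qpos'])
cv2.imwrite('pics/s5.png',np.vstack([crop(f,150,70,260,250,2)[:,:520],]) if 0 else np.hstack([crop(f,180,60,200,290,2),crop(t,170,60,200,290,2)]))
E
```

```text
clock: 13.55
eef_pos: [555.3, -84.5, 229.5]
tcp_rot: [-3.131, -0.002, 1.718]
contact_force: [-22.8, -0.3, 16.6]
opening: 0.123
grasp_force: 30.7
clock: 14.05
eef_pos: [634.3, -72.2, 270.7]
tcp_rot: [3.141, -0.002, 1.718]
contact_force: [-8.9, 5.8, 6.1]
opening: 0.126
grasp_force: 30.6
clock: 14.55
eef_pos: [712.9, -60.3, 276.3]
tcp_rot: [3.14, -0.002, 1.718]
contact_force: [-2.7, 3.6, 1.5]
opening: 0.126
grasp_force: 31.5
clock: 15.05
eef_pos: [711.7, -62.4, 345.9]
tcp_rot: [3.142, 0.0, 1.717]
contact_force: [0.7, 0.4, 0.5]
opening: 0.498
grasp_force: 0.0
shift [-0.1017 -0.2515  0.0185] turn [0.0086 0.0018 0.1174] pos [713.7 -62.6 350.4] rpy [3.133e+00 2.000e-03 1.717e+00] F [1.2 0.2 1.1] t 15.15
[-8.95238308e-02  4.26721058e-01  1.30520451e+00 -2.63146400e-04
  1.40092777e+00 -2.36100765e-01]
```

View pics/s5.png

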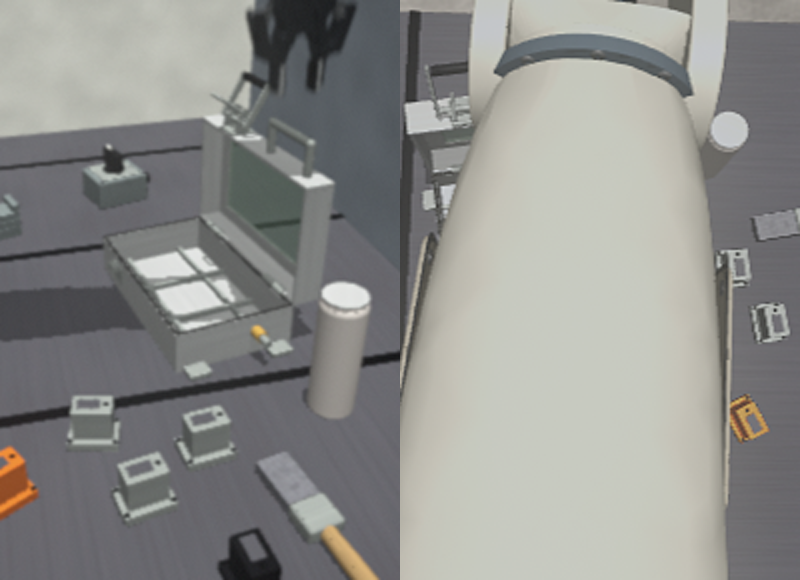

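The lid stands upright at (265,200) with the latch lever open. Insert C has been knocked from about (569,364) to about (555,345) in 800-wide top-view pixels, so I'll re-measure it from above.

```bash

python3 -m crank '[[-0.1,-0.16,0.02,0,0,0.14,0],[-0.1,-0.16,0.02,0,0,0.28,0],[-0.1,-0.16,0.02,0,0,0.42,0],[-0.1,-0.16,0.02,0,0,0.56,0],[-0.1,-0.16,0.02,0,0,0.7,0]]'
python3 - <<'E'
from h import *
go([440,-310,320],0.1)
E
```

```text
clock: 15.65
eef_pos: [564.2, -187.2, 323.8]
tcp_rot: [-3.14, 0.002, 1.009]
contact_force: [1.0, 1.1, 0.5]
opening: 1.0
grasp_force: 0.0
shift [-0.1701 -0.0396  0.0042] turn [-5.000e-04  2.500e-03  9.086e-01] pos [ 564.2 -187.2  323.8] rpy [-3.140e+00  2.000e-03  1.009e+00] F [1.  1.1 0.5] t 15.65
```

```bash

python3 -m crank '[[-0.17,-0.04,0,0,0,0.14,0],[-0.17,-0.04,0,0,0,0.28,0],[-0.17,-0.04,0,0,0,0.42,0],[-0.17,-0.04,0,0,0,0.56,0],[-0.17,-0.04,0,0,0,0.7,0]]' | tail -1
python3 -m crank '[[0,0,0,0,0,0.14,0],[0,0,0,0,0,0.2,0],[0,0,0,0,0,0.2,0],[0,0,0,0,0,0.2,0]]'
python3 - <<'E'
from h import *
f=cams.grab_frame('wrist'); t=cams.grab_frame('top')
cv2.imwrite('pics/w6.png',cv2.resize(f['image'][:,:,::-1],(800,600),interpolation=cv2.INTER_CUBIC))
import pickle; pickle.dump((f,t),open('f6.pkl','wb')); print(f['position'],r.sense()['eef_pos'])
E
```

```text
grasp_force: 0.0
clock: 16.55
eef_pos: [444.8, -308.1, 324.2]
tcp_rot: [3.141, 0.0, 0.12]
contact_force: [0.4, 0.7, -0.0]
opening: 0.997
grasp_force: 0.0
[ 522.30099725 -299.25235705  447.87292462] [ 444.93730937 -308.03669872  324.15574085]
```

View pics/w6.png

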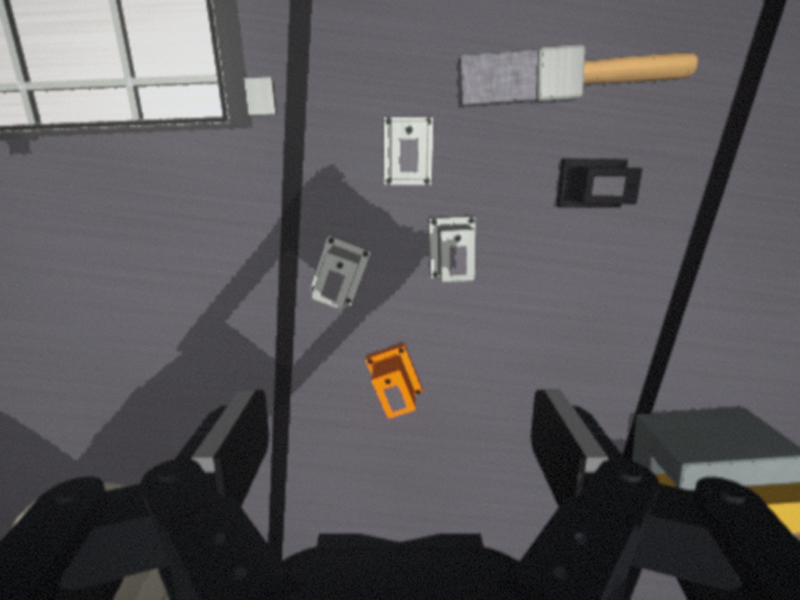

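A is at (409,152), B at (340,272) in shadow, and C at (455,249). The look-alikes are orange at (395,380) and black at (598,183). I'll enlarge the three for exact corners.

```bash
python3 - <<'E'
from h import *
import pickle; f,t=pickle.load(open('f6.pkl','rb'))
cv2.imwrite('pics/c6.png',crop(f,190,65,130,140,4.3)[:600])
E
```

```text
(no output)
```

View pics/c6.png

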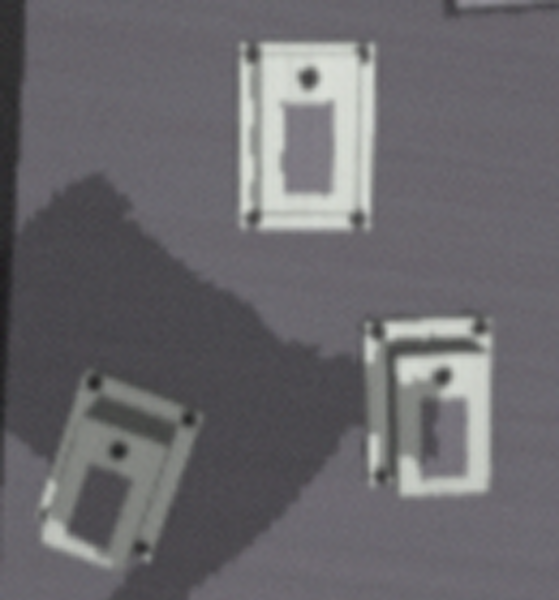

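```bash
python3 - <<'E'
from h import *
import pickle; f,t=pickle.load(open('f6.pkl','rb'))
q=lambda x,y:(190+x/4.3-.4,65+y/4.3-.4)
F={'A':[(240,43),(376,43),(370,230),(240,230)],'B':[(82,370),(203,415),(150,562),(29,517)],'C':[(363,322),(492,318),(500,482),(373,486)]}
C={'A':[(258,48),(362,48),(360,212),(258,214)],'B':[(85,418),(167,443),(118,565),(43,540)],'C':[(398,355),(492,350),(489,492),(402,496)]}
for n in 'ABC':
  for D,z in((F,12),(C,52)):
    L=np.array([plane(f,*q(*p),z) for p in D[n]]); d=L[0]-L[3]+L[1]-L[2]
    print(n,z,L.mean(0).round(1),'yaw',np.arctan2(d[1],d[0]).round(3),np.linalg.norm(d/2).round(1),np.linalg.norm(L[1]-L[0]).round(1))
for u,v,z in [(226,128,5),(130,78,8)]: print(plane(f,*s8(u,v),z))
# height check of A,C from top view (C moved): dot of each insert
for n,a,b in [('A',q(309,77),None),('C',q(442,376),None)]:
    X=plane(f,*a,52); print(n,X, proj(t,X))
cv2.imwrite('pics/t6.png',crop(t,310,170,70,60,10))
E
```

```text
A 12 [ 531.2 -305.7   12. ] yaw 0.11 58.3 43.8
A 52 [ 532.3 -305.7   52. ] yaw 0.121 46.5 30.4
B 12 [ 413.  -252.3   12. ] yaw -0.253 57.5 44.6
B 52 [ 414.2 -253.2   52. ] yaw -0.264 44.1 27.2
C 12 [ 449.2 -360.4   12. ] yaw 0.211 58.1 44.3
C 52 [ 449.8 -360.1   52. ] yaw 0.164 45.9 29.5
[ 531.44798302 -139.49952613    5.        ]
[562.2914631 -57.0788414   8.       ]
A [ 547.46831391 -303.64023608   52.        ] (np.float64(337.69433462307677), np.float64(186.58952926029568))
C [ 465.00574609 -356.56332042   52.        ] (np.float64(356.28292725774827), np.float64(214.68344309758632))
```

View pics/t6.png

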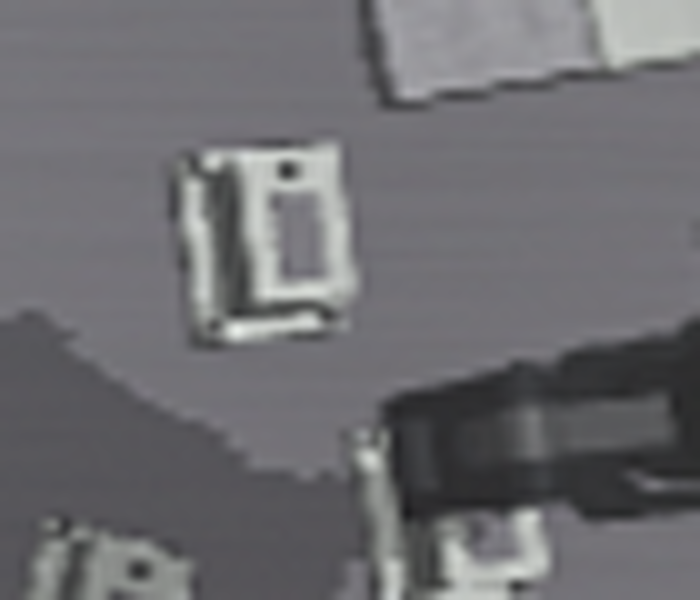

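A's dot, predicted at (337.7,186.6) in the top view assuming a height of 52 mm, shows at (338.4,186.4). That confirms the height. I turn the tool half round so the wrist camera stays away from the upright lid, then go to A.

```bash

python3 -m crank '[[0.087,0.008,0.05,0,0,-0.14,0],[0.087,0.008,0.1,0,0,-0.28,0],[0.087,0.008,0.15,0,0,-0.42,0],[0.087,0.008,0.17,0,0,-0.56,0],[0.087,0.008,0.17,0,0,-0.7,0]]' | tail -1
python3 -m crank '[[0,0,0,0,0,-0.14,0],[0,0,0,0,0,-0.28,0],[0,0,0,0,0,-0.42,0],[0,0,0,0,0,-0.56,0],[0,0,0,0,0,-0.7,0]]' | tail -1
python3 -m crank '[[0,0,0,0,0,-0.14,0],[0,0,0,0,0,-0.28,0],[0,0,0,0,0,-0.42,0],[0,0,0,0,0,-0.56,0],[0,0,0,0,0,-0.7,0]]' | tail -1
python3 -m crank '[[0,0,0,0,0,-0.14,0],[0,0,0,0,0,-0.28,0],[0,0,0,0,0,-0.42,0],[0,0,0,0,0,-0.56,0],[0,0,0,0,0,-0.7,0]]' | tail -1
python3 -m crank '[[0,0,0,0,0,-0.14,0],[0,0,0,0,0,-0.28,0],[0,0,0,0,0,-0.335,0],[0,0,0,0,0,-0.335,0],[0,0,0,0,0,-0.335,0]]'
python3 - <<'E'
from h import *
go([531.7,-305.7,37],0.115+np.pi)
E
```

```text
grasp_force: 0.0
grasp_force: 0.0
grasp_force: 0.0
grasp_force: 0.0
clock: 19.15
eef_pos: [532.4, -305.8, 154.1]
tcp_rot: [3.142, -0.0, -3.032]
contact_force: [-0.3, 0.2, 0.1]
opening: 1.0
grasp_force: 0.0
shift [0.0007 0.0002 0.1171] turn [ 0.     -0.0001 -0.005 ] pos [ 532.4 -305.8  154.1] rpy [ 3.142 -0.    -3.032] F [-0.3  0.2  0.1] t 19.15
```

```bash

python3 -m crank '[[0,0,0.04,0,0,0,0],[0,0,0.075,0,0,0,0],[0,0,0.1,0,0,0,0],[0,0,0.115,0,0,0,0],[0,0,0.117,0,0,0,0]]'
python3 -m crank '[[0,0,0,0,0,0,1],[0,0,0,0,0,0,1],[0,0,0,0,0,0,1],[0,0,0,0,0,0,1],[0,0,0,0,0,0,1]]' 60
python3 -m crank '[[0,0,0,0,0,0,1],[0,0,-0.03,0,0,0,1],[0,0,-0.07,0,0,0,1],[0,0,-0.1,0,0,0,1],[0,0,-0.11,0,0,0,1]]'
python3 - <<'E'
from h import *
go([611.5,-99.4,147],0.152+np.pi)
E
```

```text
clock: 19.65
eef_pos: [531.4, -305.3, 35.5]
tcp_rot: [3.14, -0.002, -3.031]
contact_force: [0.2, 0.3, 0.7]
opening: 0.998
grasp_force: 0.0
clock: 20.15
eef_pos: [533.1, -306.1, 38.5]
tcp_rot: [-3.141, 0.001, -3.03]
contact_force: [-0.6, 0.9, 7.8]
opening: 0.341
grasp_force: 61.2
clock: 20.65
eef_pos: [533.6, -306.6, 150.2]
tcp_rot: [-3.139, 0.003, -3.03]
contact_force: [0.1, -0.4, -5.5]
opening: 0.347
grasp_force: 61.6
shift [-0.1004  0.1972  0.0031] turn [-0.0027  0.0034 -0.0408] pos [ 533.6 -306.6  150.2] rpy [-3.139e+00  3.000e-03 -3.030e+00] F [ 0.1 -0.4 -5.5] t 20.65
```

```bash

python3 -m crank '[[-0.02,0.04,0,0,0,-0.04,1],[-0.04,0.08,0,0,0,-0.04,1],[-0.06,0.12,0,0,0,-0.04,1],[-0.08,0.16,0,0,0,-0.04,1],[-0.1,0.197,0,0,0,-0.04,1]]'
python3 -m crank '[[0,0,0,0,0,0,1],[0,0,0,0,0,0,1]]'
python3 - <<'E'
from h import *
go([611.5,-99.4,42],0.152+np.pi)
f=cams.grab_frame('wrist')
cv2.imwrite('pics/w7.png',cv2.resize(f['image'][:,:,::-1],(800,600),interpolation=cv2.INTER_CUBIC))
for c in [(0,0),(-45,-46.5),(45,-46.5),(-85,-145),(-85,145)]:
    M=np.array([[.988,-.1514],[.1514,.988]]); X=M@c+[597,-5.5]; print(c,X.round(1),np.array(proj(f,[*X,60 if c[0]==-85 else 8 if c[0] else 5]))/.64)
E
```

```text
clock: 21.15
eef_pos: [609.1, -96.9, 145.6]
tcp_rot: [3.141, -0.002, -2.99]
contact_force: [0.9, -0.9, -5.8]
opening: 0.342
grasp_force: 61.7
clock: 21.35
eef_pos: [609.2, -97.9, 145.7]
tcp_rot: [3.141, -0.002, -2.988]
contact_force: [-0.1, -0.3, -6.5]
opening: 0.339
grasp_force: 62.0
shift [-0.0023 -0.0019  0.1037] turn [ 0.0005 -0.0023  0.0016] pos [609.2 -97.9 145.7] rpy [ 3.141e+00 -2.000e-03 -2.988e+00] F [-0.1 -0.3 -6.5] t 21.35
(0, 0) [597.   -5.5] [553.12018029 298.99776707]
(-45, -46.5) [559.6 -58.3] [481.60689492 224.72192281]
(45, -46.5) [648.5 -44.6] [473.36693755 368.60419548]
(-85, -145) [ 535.  -161.6] [281.01235917 147.30751165]
(-85, 145) [491.1 124.9] [947.05849719 149.40707139]
```

View pics/w7.png

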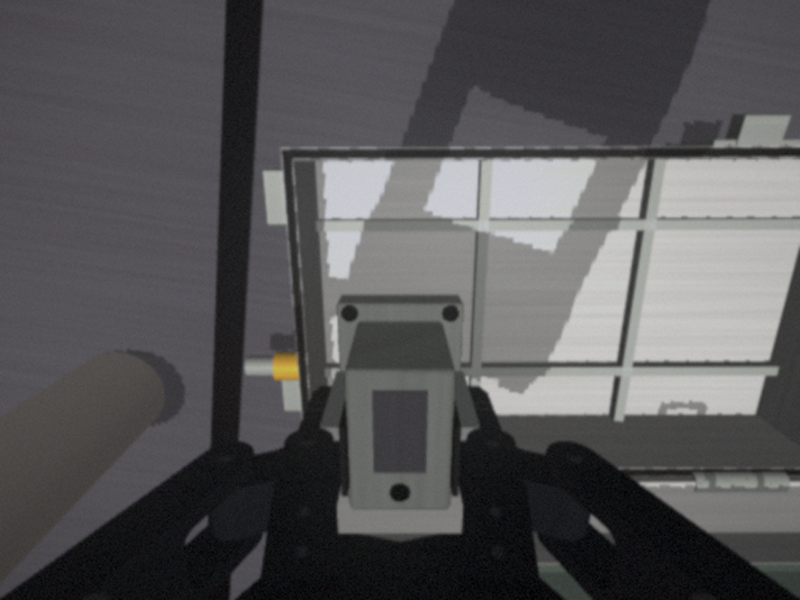

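The chamber's rib crossing is at (483,223), predicted (482,225), and its corner is at (284,149), predicted (281,147). The chamber pose is good and the insert hangs over bay 3.

```bash

python3 -m crank '[[-0.002,-0.002,0.04,0,0,0,1],[-0.002,-0.002,0.075,0,0,0,1],[-0.002,-0.002,0.095,0,0,0,1],[-0.002,-0.002,0.102,0,0,0,1],[-0.002,-0.002,0.103,0,0,0,1]]'
python3 -m crank '[[0,0,0,0,0,0,1],[0,0,0,0,0,0,0.52],[0,0,0,0,0,0,0.52],[0,0,0,0,0,0,0.52],[0,0,0,0,0,0,0.52]]'
python3 -m crank '[[0,0,-0.03,0,0,0,0.52],[0,0,-0.07,0,0,0,0.52],[0,0,-0.11,0,0,0,0.52],[0,0,-0.11,0,0,0,0]]' | tail -1
python3 - <<'E'
from h import *
go([413.6,-252.8,150],-0.258+np.pi)
E
```

```text
clock: 21.9
eef_pos: [611.0, -101.9, 44.0]
tcp_rot: [3.141, -0.002, -2.992]
contact_force: [0.2, -0.7, -5.6]
opening: 0.348
grasp_force: 62.3
clock: 22.4
eef_pos: [612.6, -100.7, 44.7]
tcp_rot: [-3.141, 0.001, -2.99]
contact_force: [0.6, 0.3, -1.6]
opening: 0.478
grasp_force: 0.0
grasp_force: 0.0
shift [ 0.2227 -0.1195  0.0085] turn [-0.001   0.0094  0.4094] pos [ 615.7 -101.1  160.1] rpy [-3.139  0.009 -2.99 ] F [ 0.1  0.1 -0.2] t 22.8
```

```bash

python3 -m crank '[[0.22,-0.12,0,0,0,0.1,0],[0.22,-0.12,0,0,0,0.2,0],[0.22,-0.12,0,0,0,0.3,0],[0.22,-0.12,0,0,0,0.4,0],[0.22,-0.12,0,0,0,0.41,0]]' | tail -1
python3 -m crank '[[0,0,0,0,0,0,0],[0,0,0,0,0,0,0]]'|tail -1
python3 - <<'E'
from h import *
go([413.6,-252.8,38],-0.258+np.pi)
f=cams.grab_frame('top'); print(cams.grab_frame('wrist')['position'])
t0=np.array(proj(f,[413.6,-252.8,52])); t1=np.array(proj(f,[449.5,-360,52])); print(t0,t1)
E
```

```text
grasp_force: 0.0
grasp_force: 0.0
shift [-8.000e-04  1.000e-04  1.162e-01] turn [ 0.0001  0.0005 -0.0033] pos [ 412.7 -252.7  154.2] rpy [3.142e+00 1.000e-03 2.880e+00] F [ 0.7 -0.3 -0. ] t 23.5
[ 338.47081388 -232.66667925  277.91765062]
[321.4328848  231.89436605] [357.61931586 220.00185527]
```

```bash

python3 -m crank '[[-0.001,0,0.04,0,0,0,0],[-0.001,0,0.075,0,0,0,0],[-0.001,0,0.1,0,0,0,0],[-0.001,0,0.114,0,0,0,0],[-0.001,0,0.116,0,0,0,0]]' | head -3
python3 -m crank '[[0,0,0,0,0,0,1],[0,0,0,0,0,0,1],[0,0,0,0,0,0,1],[0,0,0,0,0,0,1],[0,0,0,0,0,0,1]]' 60
python3 -m crank '[[0,0,0,0,0,0,1],[0,0,-0.03,0,0,0,1],[0,0,-0.07,0,0,0,1],[0,0,-0.1,0,0,0,1],[0,0,-0.11,0,0,0,1]]'
python3 - <<'E'
from h import *
go([597,-5.5,148],0.152+np.pi)
E
```

```text
clock: 24.1
eef_pos: [414.4, -250.8, 36.3]
tcp_rot: [3.141, -0.003, 2.885]
clock: 24.6
eef_pos: [414.8, -252.6, 39.1]
tcp_rot: [-3.141, 0.002, 2.883]
contact_force: [-0.7, 1.6, 5.7]
opening: 0.34
grasp_force: 59.3
clock: 25.1
eef_pos: [415.3, -253.1, 151.0]
tcp_rot: [-3.14, 0.004, 2.883]
contact_force: [-0.2, 0.1, -5.2]
opening: 0.345
grasp_force: 62.2
shift [-0.1122  0.2858  0.0031] turn [-0.0022  0.004  -0.411 ] pos [ 415.3 -253.1  151. ] rpy [-3.14   0.004  2.883] F [-0.2  0.1 -5.2] t 25.1
```

```bash

python3 -m crank '[[-0.018,0.045,0,0,0,-0.1,1],[-0.036,0.09,0,0,0,-0.2,1],[-0.053,0.135,0,0,0,-0.3,1],[-0.071,0.18,0,0,0,-0.4,1],[-0.086,0.22,0,0,0,-0.411,1]]' | tail -1
python3 -m crank '[[0,0,0,0,0,0,1]]' | tail -1
python3 - <<'E'
from h import *
go([597,-5.5,148],0.152+np.pi)
E
```

```text
grasp_force: 62.1
grasp_force: 62.5
shift [-0.0485  0.0452 -0.0007] turn [0.001  0.0015 0.004 ] pos [556.1 -57.7 147.1] rpy [ 3.141e+00  1.000e-03 -2.986e+00] F [ 0.1 -1.1 -5.7] t 25.7
```

```bash

python3 -m crank '[[-0.03,0.027,0,0,0,0,1],[-0.049,0.045,0,0,0,0,1],[-0.049,0.045,0,0,0,0,1],[-0.049,0.045,0,0,0,0,1]]' | head -2
python3 - <<'E'
from h import *
go([597,-5.5,44],0.152+np.pi)
E
python3 -m crank '[[0,0,0.04,0,0,0,1],[0,0,0.075,0,0,0,1],[0,0,0.095,0,0,0,1],[0,0,0.102,0,0,0,1],[0,0,0.103,0,0,0,1]]'
python3 -m crank '[[0,0,0,0,0,0,1],[0,0,0,0,0,0,0.52],[0,0,0,0,0,0,0.52],[0,0,0,0,0,0,0.52],[0,0,0,0,0,0,0.52]]'
python3 -m crank '[[0,0,-0.03,0,0,0,0.52],[0,0,-0.07,0,0,0,0.52],[0,0,-0.11,0,0,0,0.52],[0,0,-0.11,0,0,0,0]]' | tail -1
python3 - <<'E'
from h import *
go([449.5,-360.2,155],0.18+np.pi)
E
```

```text
clock: 26.1
eef_pos: [594.2, -9.7, 146.8]
shift [-0.0037  0.0037  0.1028] turn [ 0.0001 -0.0026  0.0012] pos [594.2  -9.7 146.8] rpy [ 3.141e+00 -3.000e-03 -2.988e+00] F [-0.5  0.6 -5.1] t 26.1
clock: 26.6
eef_pos: [593.8, -10.8, 44.9]
tcp_rot: [3.141, -0.003, -2.99]
contact_force: [0.5, -0.1, -5.0]
opening: 0.341
grasp_force: 62.6
clock: 27.1
eef_pos: [595.6, -9.7, 45.7]
tcp_rot: [-3.141, 0.001, -2.989]
contact_force: [-0.0, -1.1, -0.4]
opening: 0.479
grasp_force: 0.0
grasp_force: 0.0
shift [ 0.2007 -0.3238  0.0045] turn [-0.0017  0.009  -0.0277] pos [598.7  -9.7 160.8] rpy [-3.14   0.009 -2.989] F [-0.2  0.   0.4] t 27.5
```

```bash

python3 -m crank '[[0.12,-0.2,0,0,0,-0.028,0],[0.12,-0.2,0,0,0,-0.028,0],[0.12,-0.2,0,0,0,-0.028,0],[0.12,-0.2,0,0,0,-0.028,0],[0.12,-0.2,0,0,0,-0.028,0]]' | tail -1
python3 -m crank '[[0.074,-0.126,0,0,0,0,0],[0.074,-0.126,0,0,0,0,0],[0.074,-0.126,0,0,0,0,0],[0.074,-0.126,0,0,0,0,0],[0.074,-0.126,0,0,0,0,0]]'|tail -1
python3 -m crank '[[0,0,0,0,0,0,0],[0,0,0,0,0,0,0]]'|tail -1
python3 - <<'E'
from h import *
go([449.5,-360.2,38],0.18+np.pi)
f=cams.grab_frame('wrist'); t=cams.grab_frame('top')
a=cv2.resize(f['image'][:,:,::-1],(800,600),interpolation=cv2.INTER_CUBIC); a[:300,:360]=crop(t,180,100,120,100,3)
cv2.imwrite('pics/w8.png',a); print(np.array(proj(f,[449.5,-360.2,52]))/.64)
E
```

```text
grasp_force: 0.0
grasp_force: 0.0
grasp_force: 0.0
shift [0.0073 0.0026 0.117 ] turn [ 0.0005 -0.0002  0.0018] pos [ 457.2 -361.5  155. ] rpy [ 3.141 -0.    -2.96 ] F [ 0.2  0.6 -0.5] t 28.7
[404.79231921 301.96542756]
```

View pics/w8.png

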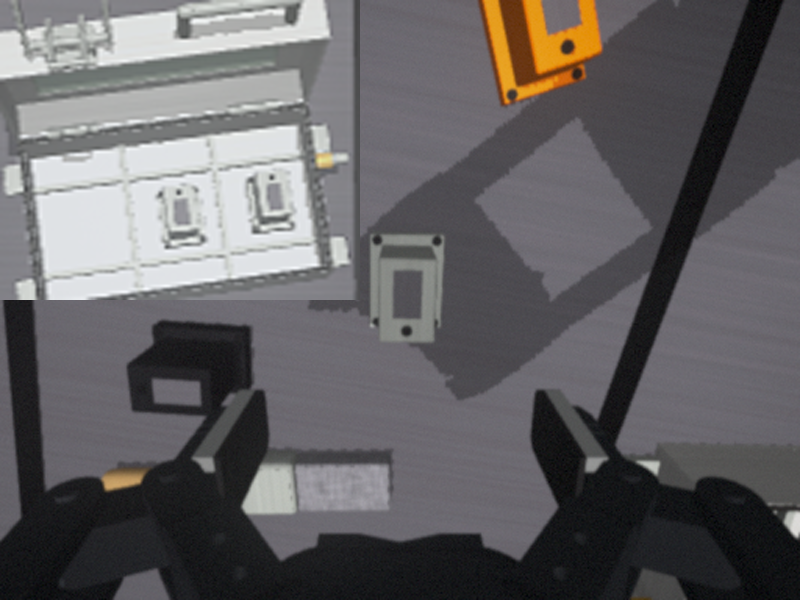

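Two inserts stand in bays 2 and 3 (inset). C's core top is centred at (408,301), predicted (405,302), and lines up with the tool.

```bash

python3 -m crank '[[0.007,0.001,0.04,0,0,0,0],[0.007,0.001,0.075,0,0,0,0],[0.007,0.001,0.1,0,0,0,0],[0.007,0.001,0.114,0,0,0,0],[0.007,0.001,0.117,0,0,0,0]]' | head -3
python3 -m crank '[[0,0,0,0,0,0,1],[0,0,0,0,0,0,1],[0,0,0,0,0,0,1],[0,0,0,0,0,0,1],[0,0,0,0,0,0,1]]' 60
python3 -m crank '[[0,0,0,0,0,0,1],[0,0,-0.03,0,0,0,1],[0,0,-0.07,0,0,0,1],[0,0,-0.1,0,0,0,1],[0,0,-0.12,0,0,0,1]]'
python3 - <<'E'
from h import *
go([582.5,88.4,158],0.152+np.pi)
E
```

```text
clock: 29.3
eef_pos: [449.3, -362.1, 36.8]
tcp_rot: [3.14, -0.002, -2.961]
clock: 29.8
eef_pos: [449.8, -362.7, 39.3]
tcp_rot: [3.141, 0.0, -2.962]
contact_force: [-0.5, 4.8, 7.6]
opening: 0.337
grasp_force: 61.2
clock: 30.3
eef_pos: [449.9, -363.4, 160.5]
tcp_rot: [-3.14, 0.001, -2.961]
contact_force: [0.4, 0.3, -7.3]
opening: 0.346
grasp_force: 62.2
shift [-0.2114  0.4207  0.0021] turn [-0.0015  0.0013  0.0281] pos [ 449.9 -363.4  160.5] rpy [-3.140e+00  1.000e-03 -2.961e+00] F [ 0.4  0.3 -7.3] t 30.3
```

```bash

python3 -m crank '[[-0.105,0.21,0,0,0,0.028,1],[-0.105,0.21,0,0,0,0.028,1],[-0.105,0.21,0,0,0,0.028,1],[-0.105,0.21,0,0,0,0.028,1],[-0.105,0.21,0,0,0,0.028,1]]' | tail -1
python3 -m crank '[[-0.1,0.214,0,0,0,0,1],[-0.1,0.214,0,0,0,0,1],[-0.1,0.214,0,0,0,0,1],[-0.1,0.214,0,0,0,0,1],[-0.1,0.214,0,0,0,0,1]]'|tail -1
python3 -m crank '[[0,0,0,0,0,0,1],[0,0,0,0,0,0,1]]'|tail -1
python3 - <<'E'
from h import *
go([582.5,88.4,44],0.152+np.pi)
E
```

```text
grasp_force: 62.5
grasp_force: 62.5
grasp_force: 62.8
shift [-0.0014 -0.0016  0.1137] turn [-0.0002 -0.0013  0.0023] pos [581.   89.8 157.7] rpy [-3.141e+00 -1.000e-03 -2.987e+00] F [-0.5 -0.9 -6.4] t 31.5
```

```bash

python3 -m crank '[[-0.001,-0.001,0.04,0,0,0,1],[-0.001,-0.001,0.08,0,0,0,1],[-0.001,-0.001,0.103,0,0,0,1],[-0.001,-0.001,0.112,0,0,0,1],[-0.001,-0.001,0.113,0,0,0,1]]'
python3 -m crank '[[0,0,0,0,0,0,1],[0,0,0,0,0,0,0.52],[0,0,0,0,0,0,0.52],[0,0,0,0,0,0,0.52],[0,0,0,0,0,0,0.52]]'
python3 -m crank '[[0,0,-0.03,0,0,0,0.52],[0,0,-0.07,0,0,0,0.52],[0,0,-0.12,0,0,0,0.52],[0,0,-0.17,0,0,0,0.52],[0,0,-0.2,0,0,0,0.52]]' | tail -1
python3 -m crank '[[0.08,0,-0.08,0,0,0.14,0.6],[0.08,0,-0.08,0,0,0.28,0.6],[0.08,0,-0.08,0,0,0.42,0.6],[0.08,0,-0.08,0,0,0.56,0.6],[0.08,0,-0.08,0,0,0.7,0.6]]' | tail -1
python3 - <<'E'
from h import *
go([712.5,-61,350],1.718)
t=cams.grab_frame('top')
cv2.imwrite('pics/t9.png',crop(t,160,50,180,160,4)[:600])
E
```

```text
clock: 32.0
eef_pos: [581.9, 86.9, 45.0]
tcp_rot: [-3.141, -0.002, -2.991]
contact_force: [0.5, -0.1, -6.2]
opening: 0.342
grasp_force: 63.6
clock: 32.5
eef_pos: [583.3, 88.2, 45.8]
tcp_rot: [-3.142, 0.001, -2.989]
contact_force: [0.5, -0.3, 0.4]
opening: 0.479
grasp_force: 0.0
grasp_force: 0.0
grasp_force: 0.0
shift [-0.2498 -0.0068 -0.0232] turn [0.002  0.0009 0.8702] pos [503.6  76.1 326.4] rpy [3.140e+00 2.000e-03 2.588e+00] F [ 0.8 -0.6 -0. ] t 33.5
```

View pics/t9.png

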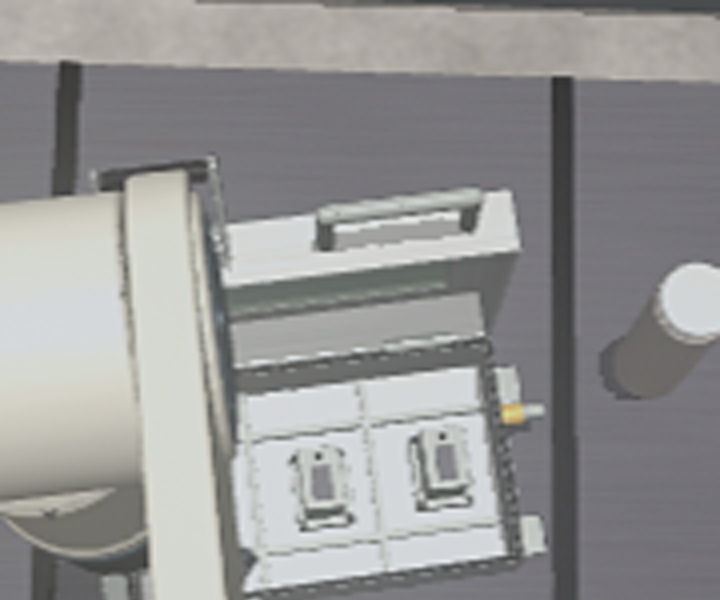

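```bash

python3 -m crank '[[-0.05,-0.002,-0.023,0,0,0.14,0.6],[-0.1,-0.004,-0.023,0,0,0.28,0.6],[-0.15,-0.006,-0.023,0,0,0.42,0.6],[-0.2,-0.007,-0.023,0,0,0.56,0.6],[-0.245,-0.007,-0.023,0,0,0.7,0.6]]' | tail -1
python3 -m crank '[[0,0,0,0,0,0.14,0.6],[0,0,0,0,0,0.17,0.6],[0,0,0,0,0,0.17,0.6],[0,0,0,0,0,0.17,0.6]]'|tail -1
python3 - <<'E'
from h import *
go([712.5,-61,276],1.718)
f=cams.grab_frame('wrist')
cv2.imwrite('pics/w10.png',cv2.resize(f['image'][:,:,::-1],(800,600),interpolation=cv2.INTER_CUBIC)); print(np.array(proj(f,[712.5,-61,272]))/.64)
E
```

```text
grasp_force: 0.0
grasp_force: 0.0
shift [-0.0047  0.0031  0.0727] turn [ 0.0003 -0.      0.0104] pos [708.7 -56.9 348.7] rpy [ 3.141 -0.     1.728] F [ 0.8 -0.1 -0.4] t 34.45
[404.79558728 342.47660176]
```

View pics/w10.png

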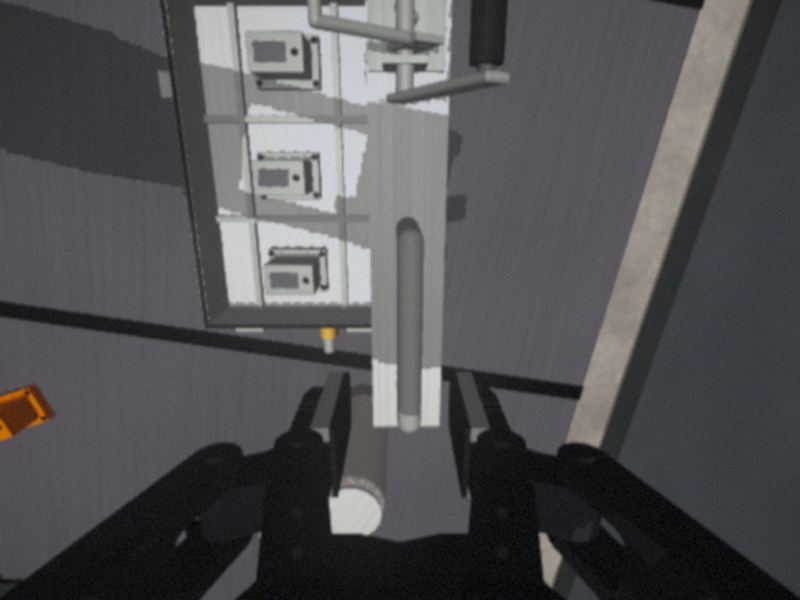

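All three inserts stand upright in their bays at (277,52), (283,177) and (292,277). The handle bar runs from (410,222) to (408,425).

```bash

python3 -m crank '[[0,0.004,0.03,0,0,0.01,0.6],[0,0.004,0.055,0,0,0.01,0.6],[0,0.004,0.07,0,0,0.01,0.6],[0,0.004,0.073,0,0,0.01,0.6],[0,0.004,0.073,0,0,0.01,0.6]]'
python3 -m crank '[[0,0,0,0,0,0,1],[0,0,0,0,0,0,1],[0,0,0,0,0,0,1],[0,0,0,0,0,0,1],[0,0,0,0,0,0,1]]' 30
python3 -m crank '[[0,-0.0106,0,0,0,0,1],[0,-0.0276,-0.0005,0,0,0,1],[0,-0.0446,0.0005,0,0,0,1],[0,-0.0614,0.0032,0,0,0,1],[0,-0.078,0.0072,0,0,0,1]]' 30
```

```text
clock: 35.0
eef_pos: [713.2, -56.7, 275.6]
tcp_rot: [3.141, 0.0, 1.715]
contact_force: [0.1, 0.5, 1.8]
opening: 0.4
grasp_force: 0.0
clock: 35.5
eef_pos: [714.1, -56.9, 276.8]
tcp_rot: [3.139, 0.0, 1.714]
contact_force: [0.7, 0.9, 5.9]
opening: 0.124
grasp_force: 29.6
clock: 36.0
eef_pos: [637.3, -69.0, 269.9]
tcp_rot: [3.136, 0.003, 1.714]
contact_force: [4.3, -4.0, 0.3]
opening: 0.124
grasp_force: 31.7
```

```bash

python3 -m crank '[[0,-0.0162,0.0053,0,0,0,1],[0,-0.0319,0.0118,0,0,0,1],[0,-0.047,0.0197,0,0,0,1],[0,-0.0615,0.0287,0,0,0,1],[0,-0.0752,0.0388,0,0,0,1]]'
python3 -m crank '[[0,-0.0128,0.0112,0,0,0,1],[0,-0.0247,0.0234,0,0,0,1],[0,-0.0356,0.0364,0,0,0,1],[0,-0.0454,0.0504,0,0,0,1],[0,-0.0541,0.065,0,0,0,1]]'
```

```text
clock: 36.5
eef_pos: [562.1, -80.7, 230.4]
tcp_rot: [3.139, 0.004, 1.714]
contact_force: [2.1, -9.1, 1.1]
opening: 0.124
grasp_force: 32.9
clock: 37.0
eef_pos: [507.9, -89.1, 164.6]
tcp_rot: [3.141, 0.005, 1.715]
contact_force: [-0.6, -16.5, 1.8]
opening: 0.125
grasp_force: 34.6
```

```bash

python3 -m crank '[[0,-0.0074,0.0153,0,0,0,1],[0,-0.0137,0.0312,0,0,0,1],[0,-0.0186,0.0475,0,0,0,1],[0,-0.0222,0.0641,0,0,0,1],[0,-0.0245,0.078,0,0,0,1]]'
python3 -m crank '[[0,0,0.003,0,0,0,1],[0,0,0.005,0,0,0,1],[0,0,0.005,0,0,0,1]]'
```

```text
clock: 37.5
eef_pos: [482.3, -92.5, 85.5]
tcp_rot: [-3.139, 0.003, 1.716]
contact_force: [-6.9, -19.1, -0.1]
opening: 0.126
grasp_force: 36.0
clock: 37.8
eef_pos: [481.6, -92.3, 80.3]
tcp_rot: [-3.137, 0.003, 1.716]
contact_force: [-7.4, -21.1, -5.2]
opening: 0.129
grasp_force: 35.2
```

```bash

python3 -m crank '[[0,0,0.002,0,0,0,1],[0,0,0.004,0,0,0,1],[0,0,0.004,0,0,0,1]]'
python3 -m crank '[[0,0,0,0,0,0,0.6],[0,0,0,0,0,0,0.6],[0,0,0,0,0,0,0.6],[0,0,-0.02,0,0,0,0.6],[0,0,-0.06,0,0,0,0.6]]'
python3 -m crank '[[0,0,-0.05,0,0,0,0.6],[0,0,-0.09,0,0,0,0.6],[0.05,-0.017,-0.09,0,0,0,0.6],[0.1,-0.034,-0.09,0,0,0,0.3],[0.13,-0.05,-0.09,0,0,0,0]]'
python3 - <<'E'
from h import *
f=cams.grab_frame('wrist'); t=cams.grab_frame('side')
M=np.array([[.9885,-.1514],[.1514,.9885]]); X=M@[-155,70]+[597,-5.5]
go([*X,107],1.722); print(np.array(proj(f,[*X,104]))/.64)
a=cv2.resize(f['image'][:,:,::-1],(800,600),interpolation=cv2.INTER_CUBIC); a[350:600,:300]=crop(t,200,130,150,125,2)
cv2.imwrite('pics/w11.png',a)
import pickle; pickle.dump(f,open('f11.pkl','wb'))
E
```

```text
clock: 38.1
eef_pos: [481.4, -92.2, 77.6]
tcp_rot: [-3.136, 0.002, 1.716]
contact_force: [-13.8, -19.8, 14.0]
opening: 0.129
grasp_force: 37.2
clock: 38.6
eef_pos: [482.0, -89.3, 135.6]
tcp_rot: [-3.137, -0.002, 1.714]
contact_force: [1.6, -0.3, 0.0]
opening: 0.402
grasp_force: 0.0
clock: 39.1
eef_pos: [415.0, 33.4, 227.6]
tcp_rot: [3.14, -0.001, 1.713]
contact_force: [0.9, 0.2, -0.8]
opening: 0.728
grasp_force: 0.0
shift [0.0027 0.0209 0.1201] turn [-0.0012 -0.0012 -0.005 ] pos [413.1  34.4 227.1] rpy [-3.140e+00 -1.000e-03  1.717e+00] F [-0.7 -0.  -0.2] t 39.2
[431.60561896 296.48953621]
```

View pics/w11.png

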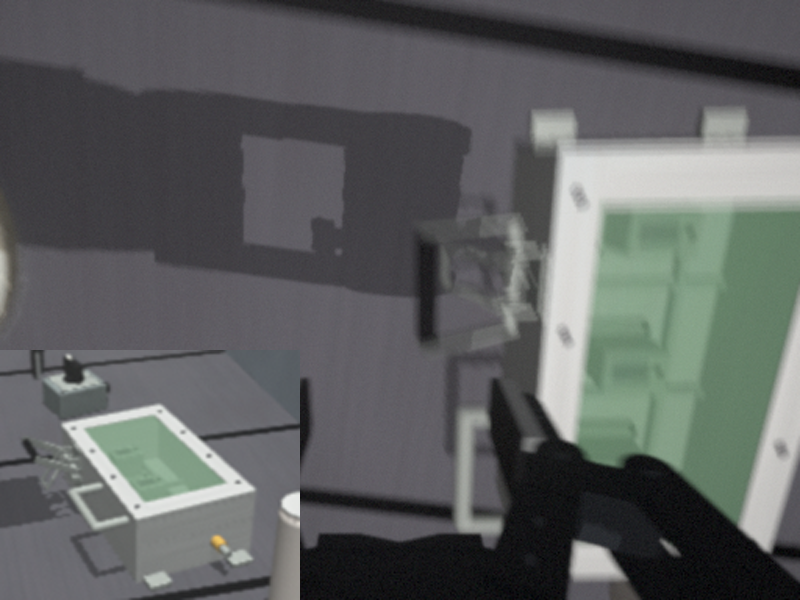

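The lid looks shut flush. The latch lever is still out, with its sleeve from (427,230) to (427,342).

```bash

python3 -m crank '[[0.006,0.019,0,0,0,0,0.55],[0.006,0.019,0.03,0,0,0,0.55],[0.006,0.019,0.03,0,0,0,0.55],[0.006,0.019,0.03,0,0,0,0.55],[0.006,0.019,0.03,0,0,0,0.55]]'
python3 -m crank '[[0,0,0.04,0,0,0,0.55],[0,0,0.07,0,0,0,0.55],[0,0,0.085,0,0,0,0.55],[0,0,0.09,0,0,0,0.55],[0,0,0.09,0,0,0,0.55]]'
python3 -m crank '[[0,0,0,0,0,0,1],[0,0,0,0,0,0,1],[0,0,0,0,0,0,1],[0,0,0,0,0,0,1],[0,0,0,0,0,0,1]]' 30
```

```text
clock: 39.7
eef_pos: [434.1, 40.0, 197.9]
tcp_rot: [3.141, 0.0, 1.713]
contact_force: [-0.8, 0.2, -0.0]
opening: 0.45
grasp_force: 0.0
clock: 40.2
eef_pos: [434.0, 40.1, 107.5]
tcp_rot: [-3.142, -0.0, 1.713]
contact_force: [0.0, 0.6, 1.1]
opening: 0.446
grasp_force: 0.0
clock: 40.7
eef_pos: [433.2, 40.1, 107.3]
tcp_rot: [-3.141, 0.0, 1.714]
contact_force: [-3.9, -0.4, -0.2]
opening: 0.125
grasp_force: 29.4
```

```bash

python3 -m crank '[[0,0.0013,-0.0026,0,0,0,1],[0,0.0045,-0.0078,0,0,0,1],[0,0.0082,-0.0125,0,0,0,1],[0,0.0123,-0.0169,0,0,0,1],[0,0.0168,-0.0209,0,0,0,1]]'
python3 -m crank '[[0,0.0049,-0.0034,0,0,0,1],[0,0.0102,-0.0064,0,0,0,1],[0,0.0156,-0.0088,0,0,0,1],[0,0.0214,-0.0107,0,0,0,1],[0,0.0272,-0.012,0,0,0,1]]'
python3 -m crank '[[0,0.006,-0.0007,0,0,0,1],[0,0.008,-0.0007,0,0,0,1],[0,0.008,-0.0007,0,0,0,1]]'
python3 -m crank '[[0,-0.002,0,0,0,0,0.55],[0,-0.002,0,0,0,0,0.55],[0,-0.002,0,0,0,0,0.55],[0,-0.002,-0.03,0,0,0,0.55],[0,-0.002,-0.07,0,0,0,0.55]]'
python3 - <<'E'
from h import *
go([557,394,200],0.251+np.pi/2)
E
```

```text
clock: 41.2
eef_pos: [452.4, 43.0, 128.9]
tcp_rot: [3.138, -0.0, 1.714]
contact_force: [3.2, 3.4, -7.3]
opening: 0.13
grasp_force: 29.1
clock: 41.7
eef_pos: [477.2, 46.9, 139.9]
tcp_rot: [-3.14, -0.001, 1.714]
contact_force: [2.2, 5.4, -9.3]
opening: 0.129
grasp_force: 29.1
clock: 42.0
eef_pos: [482.0, 47.6, 139.8]
tcp_rot: [-3.134, -0.001, 1.714]
contact_force: [-7.9, 3.9, -1.8]
opening: 0.121
grasp_force: 29.9
clock: 42.5
eef_pos: [482.2, 47.1, 210.3]
tcp_rot: [-3.138, 0.0, 1.714]
contact_force: [0.7, -0.1, -0.5]
opening: 0.456
grasp_force: 0.0
shift [0.3327 0.1235 0.0098] turn [-3.700e-03 -1.000e-04 -1.081e-01] pos [482.2  47.1 210.3] rpy [-3.138  0.     1.714] F [ 0.7 -0.1 -0.5] t 42.5
```

```bash

python3 -m crank '[[0.05,0.02,0,0,0,-0.108,0],[0.1,0.04,0,0,0,-0.108,0],[0.15,0.06,0,0,0,-0.108,0],[0.2,0.08,0,0,0,-0.108,0],[0.22,0.09,0,0,0,-0.108,0]]' | tail -1
python3 -m crank '[[0,0,0,0,0,0,0],[0,0,0,0,0,0,0]]' | tail -1
python3 - <<'E'
from h import *
f=cams.grab_frame('side'); t=cams.grab_frame('top'); w=cams.grab_frame('wrist')
go([557,394,200],0.251+np.pi/2)
b=np.vstack([np.hstack([crop(f,190,120,150,125,2.6),crop(t,165,110,150,125,2.6)]),cv2.resize(w['image'][:,:,::-1],(340,255))[:,:].repeat(1,0) if 0 else np.hstack([cv2.resize(w['image'][:,:,::-1],(366,275)),np.zeros((275,414,3),np.uint8)])])
cv2.imwrite('pics/v12.png',b[:600])
for z in (100,):
  M=np.array([[.9885,-.1514],[.1514,.9885]])
  for c in [(-85,145),(-85,-145)]:
    for z in (100,104): print(c,z,np.array(proj(f,[*(M@c+[597,-5.5]),z]))-[190,120])
E
```

```text
grasp_force: 0.0
grasp_force: 0.0
shift [0.1096 0.0448 0.0107] turn [-0.0005  0.0004 -0.0009] pos [540.8 276.7 210.8] rpy [-3.141  0.     1.821] F [-0.1 -0.3 -0.3] t 43.35
(-85, 145) 100 [41.08945171 46.08590839]
(-85, 145) 104 [41.01800013 44.92804273]
(-85, -145) 100 [78.27562282 94.13792423]
(-85, -145) 104 [78.27296653 92.78294486]
```

View pics/v12.png

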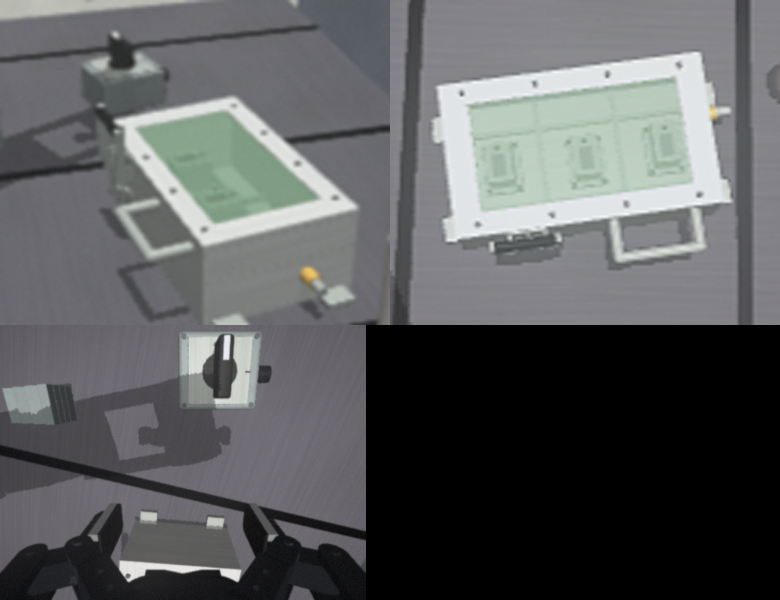

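The lid is flush, the latch lever stands upright (side view at (107,140), top view at (525,245)), and the three inserts show through the window. The isolator mark still points OFF.

```bash

python3 -m crank '[[0.05,0.02,0,0,0,0,0],[0.1,0.04,0,0,0,0,0],[0.11,0.045,0,0,0,0,0],[0.11,0.045,0,0,0,0,0],[0.11,0.045,0,0,0,0,0]]'
python3 -m crank '[[0,0,0.04,0,0,0,0],[0,0,0.08,0,0,0,0],[0,0,0.11,0,0,0,0],[0,0,0.124,0,0,0,0],[0,0,0.124,0,0,0,0]]'
python3 -m crank '[[0,0,0,0,0,0,1],[0,0,0,0,0,0,1],[0,0,0,0,0,0,1],[0,0,0,0,0,0,1],[0,0,0,0,0,0,1]]' 40
python3 -m crank '[[0,0,0,0,0,0,1],[0,0,0,0,0,0,1]]' 40
```

```text
clock: 43.85
eef_pos: [557.1, 394.4, 210.6]
tcp_rot: [-3.141, 0.001, 1.821]
contact_force: [-0.1, -0.4, -0.7]
opening: 0.996
grasp_force: 0.0
clock: 44.35
eef_pos: [556.4, 393.5, 85.2]
tcp_rot: [-3.138, 0.001, 1.82]
contact_force: [-0.1, -0.5, 0.9]
opening: 1.001
grasp_force: 0.0
clock: 44.85
eef_pos: [556.2, 395.6, 87.7]
tcp_rot: [-3.139, -0.0, 1.822]
contact_force: [1.4, -0.8, 9.6]
opening: 0.179
grasp_force: 39.0
clock: 45.05
eef_pos: [556.3, 395.6, 87.8]
tcp_rot: [-3.14, 0.0, 1.822]
contact_force: [-5.9, -1.1, 9.9]
opening: 0.177
grasp_force: 40.4
```

```bash

python3 -m crank '[[0,0,0,0,0,0.14,1],[0,0,0,0,0,0.28,1],[0,0,0,0,0,0.42,1],[0,0,0,0,0,0.56,1],[0,0,0,0,0,0.7,1]]' 
python3 -m crank '[[0,0,0,0,0,0.14,1],[0,0,0,0,0,0.28,1],[0,0,0,0,0,0.42,1],[0,0,0,0,0,0.56,1],[0,0,0,0,0,0.7,1]]' 
python3 -m crank '[[0,0,0,0,0,0.1,1],[0,0,0,0,0,0.15,1],[0,0,0,0,0,0.15,1]]' 
python3 -m crank '[[0,0,0,0,0,0,0],[0,0,0,0,0,0,0],[0,0,0,0,0,0,0],[0,0,0,0,0,0,0],[0,0,0,0,0,0,0]]' | tail -2
python3 -m crank '[[0,0,-0.04,0,0,0,0],[0,0,-0.09,0,0,0,0],[0,0,-0.14,0,0,0,0],[0,0,-0.18,0,0,0,0],[-0.04,0,-0.2,0,0,0,0]]'
python3 -m crank '[[-0.05,0,0,0,0,0,0],[-0.1,0,0,0,0,0,0],[-0.1,0,0,0,0,0,0],[-0.1,0,0,0,0,0,0]]' | tail -1
python3 - <<'E'
from h import *
f=cams.grab_frame('side'); t=cams.grab_frame('top'); w=cams.grab_frame('wrist')
cv2.imwrite('pics/v13.png',np.vstack([np.hstack([crop(f,190,120,150,125,2.6),crop(t,165,110,150,125,2.6)]),np.hstack([cv2.resize(w['image'][:,:,::-1],(366,275)),cv2.resize(t['image'][:,:,::-1],(414,275))])])[:600])
E
```

```text
clock: 45.55
eef_pos: [557.6, 395.5, 87.8]
tcp_rot: [3.141, 0.0, 1.117]
contact_force: [0.2, -2.8, 5.7]
opening: 0.181
grasp_force: 39.8
clock: 46.05
eef_pos: [558.4, 394.5, 87.8]
tcp_rot: [3.139, -0.001, 0.417]
contact_force: [3.8, -8.1, 5.2]
opening: 0.179
grasp_force: 39.9
clock: 46.35
eef_pos: [558.5, 394.2, 87.8]
tcp_rot: [3.139, -0.001, 0.27]
contact_force: [3.9, -8.2, 5.9]
opening: 0.179
grasp_force: 40.0
opening: 0.995
grasp_force: 0.0
clock: 47.35
eef_pos: [522.4, 386.7, 291.3]
tcp_rot: [-3.139, -0.008, 0.271]
contact_force: [-0.2, 0.8, 1.1]
opening: 1.003
grasp_force: 0.0
grasp_force: 0.0
```

View pics/v13.png

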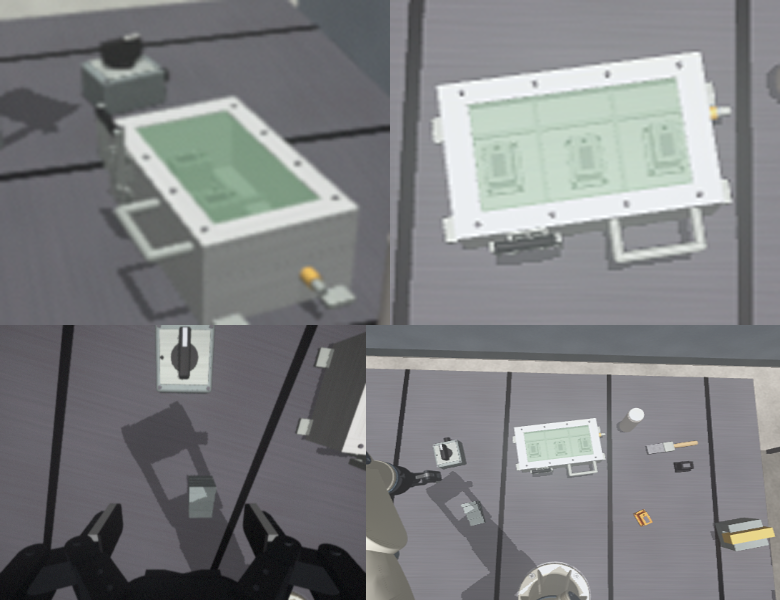

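The isolator mark points back at the gland (ON). The lid is shut, the latch is home, the three inserts show in their bays, and the bystanders are where they were. I'm handing in.

```bash
python3 -c "
from rig import sign_off; print(sign_off())"
```

```text
the job is handed in; nothing more can be done
None
```

The job is handed in: all three inserts stand upright, one to a bay, the lid is shut and latched, and the isolator is back on, done in the order asked with the can, step block and brush left alone.

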